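# Sift the dried limes and tip them into their tin

### The job

The wire sieve on the wooden board holds three dried limes and three short bits of root: lift it by the bar across its top, shake it over the flat tray until all the root bits have dropped into the tray, then set it back down on the middle of the board and let go with the limes still in it. Then take it by its wooden tail handle and tip the limes out over its open mouth into the open square tin. Finally set the sieve back upright on the middle of the board; let no lime fall anywhere else, and leave the other things on the counter where they are.

Things in the scene. Friction and masses are not known exactly. Their poses are not given: they have to be found in the camera images.
- sieve: Loose steel wire-bottomed scoop, about 0.22 kg, balance point within 10 mm of below its top bar. Origin: centre of its underside; +x to its open mouth, +z up. Basket x -88 to +85 mm, 126 mm wide; walls 45 mm high at the sides and back, none at the front, where a solid lip 58 mm long rises forward at 20 degrees. Limes stay in while it is level and roll out over the lip once it is tipped mouth-down 40 degrees or more.
- slots (a point): Middle of the sieve's floor (on the origin's line, 3 mm up). Floor: pairs of 5 mm wires along x at y = -33, 0, +33 mm, 7 mm apart within a pair, open slots 21 mm wide between pairs and beside the walls. Root bits lie in the groove of a pair; they roll out sideways and drop when the sieve is shaken briskly along its y (over about 4 m/s2, e.g. 40 mm strokes at 0.3 m/s) or rocked sideways over 25 degrees.
- bail (a point): Middle of the bar across the sieve's top: straight steel bar along the sieve's y, 10 mm thick along x, 14 mm tall, 130 mm long, held by a 3 mm post at each end; this point is 92 mm above the sieve's underside. The limes reach 45 mm above the underside.
- handle (a point): Middle of the sieve's wooden tail handle, a bar along the sieve's x, 85 mm long (x -172 to -87 mm), 16 mm wide (y), 22 mm tall; this point is 130 mm behind the origin (sieve x = -130 mm) and 34 mm above the underside.
- mouth (a point): Middle of the front edge of the sieve's lip: 134 mm ahead of the origin, 23 mm above the underside; the cheeks beside it stand about 40 mm above the lip and reach as far forward. The mouth is 126 mm wide.
- board: Fixed wooden board, 200 (x) by 150 (y) by 12 mm thick, origin at the centre of its underside on the counter. The sieve starts on it, its tail handle reaching over the edge towards the robot. 'On the board' means the sieve's origin within 60 mm of the board's centre.
- tray: Fixed flat open aluminium tray, 240 (x) by 220 (y) mm, rim 25 mm high, 4 mm walls and floor, origin at the centre of its underside on the counter. Left or right of the board.
- tin: Fixed open square tin, 190 by 190 mm, 100 mm high, 4 mm walls, origin at the centre of its underside on the counter. On the other side of the board from the tray.
- lime1: One of three dried limes: hard brown ball 42 mm across, 16 g, origin at its centre. Starts in the sieve.
- lime2: One of three dried limes: hard brown ball 42 mm across, 16 g, origin at its centre. Starts in the sieve.
- lime3: One of three dried limes: hard brown ball 42 mm across, 16 g, origin at its centre. Starts in the sieve.
- root1: One of three bits of root: round-ended stick 14 mm thick, 22 mm long, 10 g, origin at its centre, its own x along it. Starts in the sieve.
- root2: One of three bits of root: round-ended stick 14 mm thick, 22 mm long, 10 g, origin at its centre, its own x along it. Starts in the sieve.
- root3: One of three bits of root: round-ended stick 14 mm thick, 22 mm long, 10 g, origin at its centre, its own x along it. Starts in the sieve.
- spoon: Bystander: steel spoon lying on the counter near the robot; origin under its middle.
- pen: Bystander: pen, 11 mm thick, about 140 mm long, lying on the counter near the robot; origin under its middle.
- cup: Bystander: white cup, 76 mm wide, 70 mm high, beyond the board; origin at the centre of its underside.
- caddy: Bystander: small closed square tin, 73 mm wide, 85 mm high, beyond the board; origin at the centre of its underside.
Things that resemble listed ones, but are neither listed nor needed, are in the scene too. Leave any orange or red look-alike of the lime3 alone.

How it is judged:
On the way, in this order (a step that is already met when the one before it is completed fails the run):
1. all three root bits lie in the tray while all three limes are still in the sieve (x of root1 in the frame of tray between -0.118 and 0.118 m and y of root1 in the frame of tray between -0.108 and 0.108 m and z of each of root1, root2, root3 in the frame of tray below 0.03 m and x of root2 in the frame of tray between -0.118 and 0.118 m and y of root2 in the frame of tray between -0.108 and 0.108 m and x of root3 in the frame of tray between -0.118 and 0.118 m and y of root3 in the frame of tray between -0.108 and 0.108 m and x of lime1 in the frame of sieve between -0.085 and 0.13 m and y of lime1 in the frame of sieve between -0.06 and 0.06 m and z of lime1 in the frame of sieve between 0 and 0.07 m and x of lime2 in the frame of sieve between -0.085 and 0.13 m and y of lime2 in the frame of sieve between -0.06 and 0.06 m and z of lime2 in the frame of sieve between 0 and 0.07 m and x of lime3 in the frame of sieve between -0.085 and 0.13 m and y of lime3 in the frame of sieve between -0.06 and 0.06 m and z of lime3 in the frame of sieve between 0 and 0.07 m), for 0.2 s.
2. the sieve stands upright on the board, let go, with the limes in it (horizontal distance between sieve and board below 0.06 m and z of sieve in the frame of board below 0.018 m and angle between sieve's own z axis and vertical below 0.1 rad and contact force between the fingers and sieve below 0.05 N and linear speed of sieve below 0.03 m/s and x of lime1 in the frame of sieve between -0.085 and 0.13 m and y of lime1 in the frame of sieve between -0.06 and 0.06 m and z of lime1 in the frame of sieve between 0 and 0.07 m and x of lime2 in the frame of sieve between -0.085 and 0.13 m and y of lime2 in the frame of sieve between -0.06 and 0.06 m and z of lime2 in the frame of sieve between 0 and 0.07 m and x of lime3 in the frame of sieve between -0.085 and 0.13 m and y of lime3 in the frame of sieve between -0.06 and 0.06 m and z of lime3 in the frame of sieve between 0 and 0.07 m), for 0.2 s.
3. the sieve is held by its tail handle, clear of the board, and tipped mouth-down by more than about 0.5 rad (distance between the grasp point and handle below 0.065 m and contact force between the fingers and sieve above 0.5 N and angle between sieve's own x axis and vertical above 2.05 rad and z of mouth in the frame of board above 0.05 m), for 0.05 s.
At the end, for the whole second after the job is handed in: All three limes lie in the tin at rest, all three root bits lie in the tray, and the sieve stands upright (within 0.1 rad) on the board, its origin within 60 mm of the board's centre, released and at rest (x of lime1 in the frame of tin between -0.093 and 0.093 m and y of lime1 in the frame of tin between -0.093 and 0.093 m and z of each of lime1, lime2, lime3 in the frame of tin below 0.075 m and linear speed of each of lime1, lime2, lime3 below 0.1 m/s and x of lime2 in the frame of tin between -0.093 and 0.093 m and y of lime2 in the frame of tin between -0.093 and 0.093 m and x of lime3 in the frame of tin between -0.093 and 0.093 m and y of lime3 in the frame of tin between -0.093 and 0.093 m and x of root1 in the frame of tray between -0.118 and 0.118 m and y of root1 in the frame of tray between -0.108 and 0.108 m and z of each of root1, root2, root3 in the frame of tray below 0.03 m and x of root2 in the frame of tray between -0.118 and 0.118 m and y of root2 in the frame of tray between -0.108 and 0.108 m and x of root3 in the frame of tray between -0.118 and 0.118 m and y of root3 in the frame of tray between -0.108 and 0.108 m and horizontal distance between sieve and board below 0.06 m and z of sieve in the frame of board below 0.018 m and angle between sieve's own z axis and vertical below 0.1 rad and contact force between the fingers and sieve below 0.05 N and linear speed of sieve below 0.03 m/s); the robot touches nothing.
It fails at once if a lime touches the counter, the board or the tray or falls to the floor ((height (world z) of lime1 below 0.03 m and horizontal distance between lime1 and tin above 0.15 m) or contact force between any of lime1, lime2, lime3 and board above 0.01 N or contact force between any of lime1, lime2, lime3 and tray above 0.01 N or height (world z) of any of lime1, lime2, lime3 below -0.05 m or (height (world z) of lime2 below 0.03 m and horizontal distance between lime2 and tin above 0.15 m) or (height (world z) of lime3 below 0.03 m and horizontal distance between lime3 and tin above 0.15 m)).
It fails at once if the spoon, pen, cup or small closed tin is moved by more than 40 mm (distance of any of spoon, pen, cup, caddy from where it was at the start of the episode above 0.04 m).
It also fails if it takes over 72 s, if anything falls off the work surface, if the arm or the gripper's body presses on something with over 40 N, if the wrist force passes 120 N, or if a joint passes its speed limit or range.

### The arm

A 7-joint arm with a two-finger parallel gripper is mounted at the origin on the work surface. World frame = base frame: x ahead of the robot, y to its left, z up, the work surface at z = 0. Lengths are in m, angles in rad, forces in N, time in s.
With the tool pointing down it reaches from about 0.4 to 0.85 m from the base axis. Payload 4.5 kg.
Tool frame: the origin (TCP) lies on the mounting face of the last link; the fingertips stand 166 mm ahead of it and the grasp point (between the pads) lies 147 mm ahead of it; y points along the fingers, z is the direction in which the jaws open and shut, and the axes are right-handed (so a half turn about y gives the same grasp; the last joint's range is limited). The gripper opens to 88 mm and grips with 3 to 60 N. Pads are 18 mm wide; open, the fingers measure 123 mm over their backs; the gripper's body (75 mm by 187 mm) begins 45 mm behind the grasp point.
Start: joints at [-1.24, 0.689, -0.195, 1.565, 0.157, 0.902, -0.215], TCP at [0.183, 0.598, 0.405] pointing down, gripper open.
Joint ranges: [-3.01, 3.01], [-0.46, 2.08], [-1.47, 1.51], [0.13, 2.56], [-1, 4.14], [0.04, 2.09], [-2.66, 2.66]. Speed limits (rad/s): [2.57, 2.57, 3.14, 3.14, 3.14, 3.14, 3.14].

### API

Orientations are given as a unit quaternion [x, y, z, w].
In Python, from plant import r gives the robot as it stands.
- The arm moves only by the tool arm_command, never from a script. Its argument "deltas" is a list of rows, each an object of numbers: "dx", "dy", "dz": the shift along the tool's x, y, z each as a share of 1000 mm, from -1 to 1; "wx", "wy", "wz": the turn, a rotation vector about the tool's x, y, z each as a share of 45 degrees, from -1 to 1. In form: [{"dx": .., "dy": .., "dz": .., "wx": .., "wy": .., "wz": ..}, ...]. A call has exactly 5 rows; each row is the pose to reach, as a shift and turn from the pose commanded when the call began, along the tool's axes at that moment; what a row does not reach only later rows make up. A row lasts 1/10 s, in which the tool goes at most 50 mm and 8.59 degrees, less where a joint would pass 70% of its speed; a pose out of reach is approached as far as the arm can. A call with a number of a shift or a turn outside -1 to 1 is refused whole. A call with a gripper value outside its range is refused whole. "claw" is the opening, from -1 (shut) to 1 (fully open), set as the call begins (left out, the last holds). The fingers move at their own pace and stop on an object; "grip_force" is the grip in N (left out, the last holds). Time passes only in rows, so rows that repeat a pose let the fingers close, or fill a call up. It gives the time, the measured TCP pose, the force and the opening at its end, in the units of the state.
- r.get_state(): the state, without advancing time (a new reading comes with each control period).
- r.snapshot(name): name is "scene" or "top" or "wrist"; returns the picture (384x512x3 uint8, red, green, blue); there is no depth.
- r.get_calibration(name): a dict with "vertical_fov" (degrees; the focal length in pixels is half the picture's height over the tangent of half this angle, whatever the lens; pixels are square), "cx", "cy" (the principal point, pixels), "R" (3x3) and "t" (3): a world point X has camera coordinates R X + t. Camera axes: x right, y down, z forward; pixel columns grow to the right and rows downward; lengths in m; the calibration is good to about 2 mm. A picture is of the moment at which its call begins: read the wrist's pose just before it. get_calibration takes no time and is no camera call; for the wrist camera it gives the pose at the moment of the call.
- r.finish_job(): hands the job in, once; it reports no verdict.
The state is a dict: "clock": time; "q": joint angles; "qd": joint speeds; "joint_torque": joint torques, N m; "tool_pos": TCP position; "eef_rot": TCP orientation; "contact_force": force on the tool from outside, world axes, zero at the start; "moment": the same for the moment, N m; "opening": opening from 0.0 (shut) to 1.0 (fully open).
Only numpy, scipy, OpenCV 4.12 (cv2) and the standard library are available. Lean on these libraries where they do the work, as an engineer would, in place of code of your own. Each camera call takes 0.05 s, during which the arm holds its last target.

## Working session

There is one attempt and no reset: what is moved stays moved. The work goes in short steps, Python scripts to look and compute and a tool call to move; the robot and the scene stay as the last step left them, time stands still between calls to the robot, and variables do not carry over. Pictures are saved under pics/ and viewed, and the job is handed in when it is done.

Besides the shell and the picture viewer there is one more tool, called after "Call:" as name(argument=value, ...) on one line, values as JSON. arm_command: Moves the arm, as the interface text tells. Shift numbers are shares of 1000 mm and turn numbers shares of 45 degrees, none past 1 either way. Its arguments: {"type":"object","properties":{"deltas":{"type":"array","items":{"type":"object","properties":{"dx":{"type":"number","minimum":-1,"maximum":1},"dy":{"type":"number","minimum":-1,"maximum":1},"dz":{"type":"number","minimum":-1,"maximum":1},"wx":{"type":"number","minimum":-1,"maximum":1},"wy":{"type":"number","minimum":-1,"maximum":1},"wz":{"type":"number","minimum":-1,"maximum":1}}}},"claw":{"type":"number"},"grip_force":{"type":"number"}},"required":["deltas"]}

```bash
ls; mkdir -p pics
cat > h.py <<'E'
import numpy as np, cv2
from plant import r
from scipy.spatial.transform import Rotation as R
def snap(n,f):
    c=r.get_calibration(n); im=r.snapshot(n); cv2.imwrite('pics/'+f+'.png',im[:,:,::-1]); return im,c
def ray(c,u,v,z):
    f=192/np.tan(np.radians(c['vertical_fov'])/2)
    Rm=np.array(c['R']);t=np.array(c['t'])
    d=Rm.T@np.array([(u-c['cx'])/f,(v-c['cy'])/f,1]); o=-Rm.T@t
    return o+d*(z-o[2])/d[2]
def proj(c,X):
    f=192/np.tan(np.radians(c['vertical_fov'])/2)
    p=np.array(c['R'])@np.array(X)+np.array(c['t']); return c['cx']+f*p[0]/p[2], c['cy']+f*p[1]/p[2]
def st():
    s=r.get_state(); print(s['clock'],np.round(s['tool_pos'],4),np.round(s['eef_rot'],4),np.round(s['contact_force'],2),s['opening'],np.round(s['q'],3)); return s
E
python3 - <<'E'
from h import *
s=st(); print(R.from_quat(s['eef_rot']).as_matrix().round(3))
for n in ('scene','top'):
    im,c=snap(n,n+'0'); print(n,c)
    cv2.imwrite('pics/'+n+'0b.png',cv2.resize(im[:,:,::-1],(800,600),interpolation=cv2.INTER_CUBIC))
E
```

```text
pics
0.0 [0.1827 0.5974 0.4039] [ 0.7    -0.1046  0.1045 -0.6987] [-0.18 -0.08 -0.04] 1.0053382202030523 [-1.24   0.69  -0.195  1.566  0.157  0.902 -0.215]
[[ 0.956 -0.     0.292]
 [-0.292 -0.002  0.956]
 [ 0.    -1.    -0.002]]
scene {'vertical_fov': 56.62301529158723, 'cx': 252.20546083735803, 'cy': 195.06465525619618, 'R': array([[ 0.47052129,  0.88227871,  0.01392795],
       [ 0.57517615, -0.29469618, -0.76310325],
       [-0.66916524,  0.36706735, -0.64612649]]), 't': array([-0.2843267 , -0.25821421,  1.18866193])}
top {'vertical_fov': 52.94357041825957, 'cx': 256.8149142924014, 'cy': 187.99344635123205, 'R': array([[ 0.05944053, -0.99822391, -0.0039818 ],
       [-0.97570326, -0.05725593, -0.21148264],
       [ 0.21087904,  0.0164557 , -0.97737364]]), 't': array([-0.03477155,  0.61672027,  0.79473241])}
```

View pics/top0b.png

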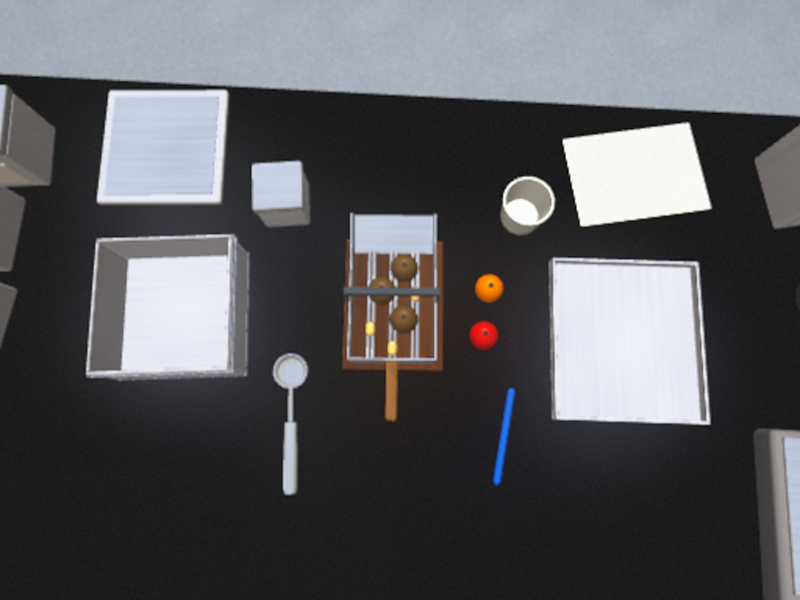

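View pics/scene0b.png

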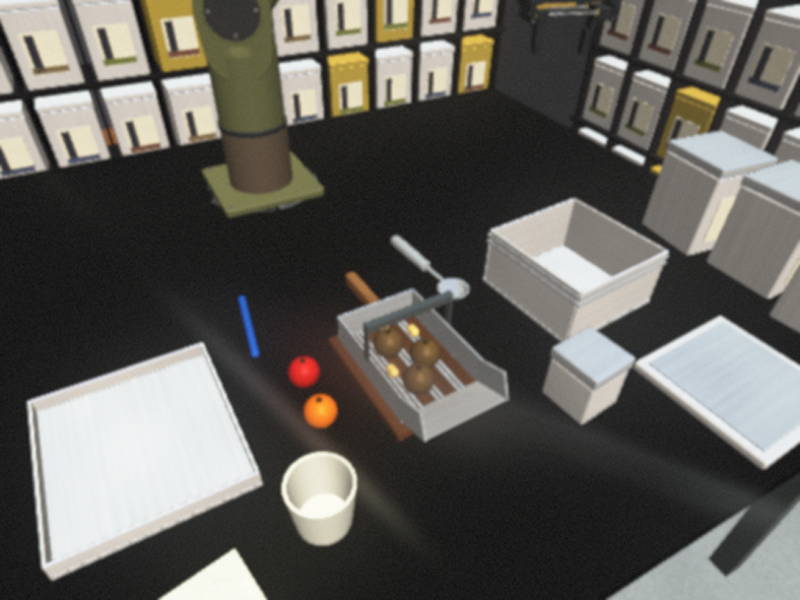

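The top view shows the sieve at the centre (bail 345..440, 291). The tin is on the left (+y), the tray on the right (-y), and the orange and red balls at (489,288) and (483,335).

Run:
```python
from h import *
c=r.get_calibration('top'); k=1/1.5625
def P(n,u,v,z): print(n,ray(c,(u+.5)*k-.5,(v+.5)*k-.5,z).round(4))
for n,u,v,z in [('bailL',344,291,.107),('bailR',440,291,.107),('handleend',391,419,.057),('handlefront',391,361,.057),
 ('mouthL',351,214,.075),('mouthR',436,214,.075),('backL',348,360,.057),('backR',437,361,.057),
 ('boardBL',343,369,.012),('boardBR',442,369,.012),('boardTR',442,241,.012),
 ('trTL',550,258,.025),('trTR',698,262,.025),('trBR',709,424,.025),('trBL',552,419,.025),
 ('tinTL',96,238,.1),('tinTR',235,235,.1),('tinBR',246,376,.1),('tinBL',88,377,.1),
 ('spoonT',291,370,.01),('spoonB',290,492,.01),('penT',511,390,.01),('penB',497,482,.01),('caddy',277,186,.085),('cup',528,200,.07),('orange',489,288,.02),('red',483,335,.02)]: P(n,u,v,z)
im=cv2.imread('pics/top0.png')[130:275,215:290]; cv2.imwrite('pics/c.png',cv2.resize(im,None,fx=4,fy=4,interpolation=cv2.INTER_CUBIC))
```

```text
bailL [0.6084 0.0794 0.107 ]
bailR [ 0.6161 -0.0509  0.107 ]
handleend [0.4424 0.0059 0.057 ]
handlefront [0.5223 0.0109 0.057 ]
mouthL [0.7304 0.0821 0.075 ]
mouthR [ 0.7375 -0.0414  0.075 ]
backL [0.5201 0.0716 0.057 ]
backR [ 0.5261 -0.0538  0.057 ]
boardBL [0.5109 0.0824 0.012 ]
boardBR [ 0.5195 -0.0639  0.012 ]
boardTR [ 0.7169 -0.055   0.012 ]
trTL [ 0.6955 -0.219   0.025 ]
trTR [ 0.7022 -0.4422  0.025 ]
trBR [ 0.4626 -0.4473  0.025 ]
trBL [ 0.4563 -0.2236  0.025 ]
tinTL [0.6654 0.4335 0.1   ]
tinTR [0.6812 0.2392 0.1   ]
tinBR [0.4866 0.2014 0.1   ]
tinBL [0.4728 0.4118 0.1   ]
spoonT [0.505  0.1596 0.01  ]
spoonB [0.3327 0.144  0.01  ]
penT [ 0.4949 -0.1668  0.01  ]
penB [ 0.3639 -0.1496  0.01  ]
caddy [0.7633 0.1917 0.085 ]
cup [ 0.7689 -0.1755  0.07  ]
orange [ 0.6446 -0.1287  0.02  ]
red [ 0.5726 -0.1219  0.02  ]
```

View pics/c.png

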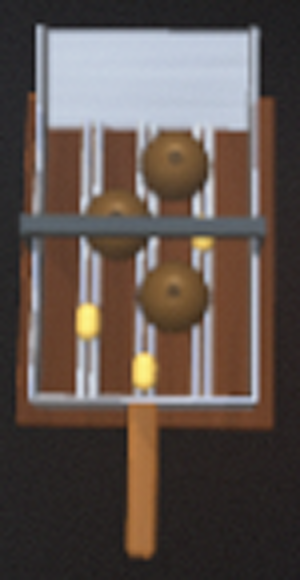

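The bail centre measures (0.612, 0.014) with yaw about 3.4°. The tray centre is about (0.579, -0.333) and the tin centre about (0.576, 0.320). The sizes agree with those given: bail 130 mm, tray 240×224, board 200×147.

```bash
cat >> h.py <<'E'
def down(yawz):  # tool y down, tool z at world angle yawz(deg)
    a=np.radians(yawz); z=np.array([np.cos(a),np.sin(a),0]); y=np.array([0,0,-1.]); x=np.cross(y,z)
    return R.from_matrix(np.c_[x,y,z])
def rel(pos,rot,s=None,base=None):
    s=s or r.get_state(); R0=R.from_quat(s['eef_rot']) if base is None else base[1]
    p0=np.array(s['tool_pos']) if base is None else base[0]
    d=R0.inv().apply(np.array(pos)-p0); w=(R0.inv()*rot).as_rotvec()/(np.pi/4)
    print('d',d.round(4),'w',w.round(4))
E
python3 - <<'E'
from h import *
rel([.612,.014,.4],down(3.4))
E
```

```text
d [ 0.5811  0.0047 -0.4324] w [1.7000e-03 1.5467e+00 1.4000e-03]
```

Call:
arm_command(deltas=[{"dx":0.04,"dz":-0.03,"wy":0.15},{"dx":0.08,"dz":-0.06,"wy":0.3},{"dx":0.12,"dz":-0.09,"wy":0.45},{"dx":0.16,"dz":-0.12,"wy":0.6},{"dx":0.2,"dz":-0.15,"wy":0.75}], claw=1, grip_force=40)

```text
invalid input at $.deltas[0]: expected keys dx, dy, dz, wx, wy, wz
```

Run:
```python
from h import *
st();rel([.612,.014,.4],down(3.4))
```

```text
0.1 [0.1827 0.5974 0.404 ] [ 0.6999 -0.1046  0.1045 -0.6988] [ 0.49 -0.03 -1.05] 1.0025512212596321 [-1.24   0.69  -0.195  1.566  0.157  0.902 -0.215]
d [ 0.5811  0.0047 -0.4324] w [1.7000e-03 1.5467e+00 1.4000e-03]
```

All the keys are needed.

Call:
arm_command(deltas=[{"dx":0.04,"dy":0,"dz":-0.03,"wx":0,"wy":0.15,"wz":0},{"dx":0.08,"dy":0,"dz":-0.06,"wx":0,"wy":0.3,"wz":0},{"dx":0.12,"dy":0,"dz":-0.09,"wx":0,"wy":0.45,"wz":0},{"dx":0.16,"dy":0,"dz":-0.12,"wx":0,"wy":0.6,"wz":0},{"dx":0.2,"dy":0,"dz":-0.15,"wx":0,"wy":0.75,"wz":0}], claw=1, grip_force=40)

```text
clock: 0.6
tool_pos: [0.3309, 0.3939, 0.4046]
eef_rot: [0.638, -0.305, 0.305, -0.638]
contact_force: [0.8, -0.1, -0.1]
opening: 1.003
```

Run:
```python
from h import *
st();rel([.612,.014,.4],down(3.4))
```

```text
0.6 [0.3309 0.3939 0.4046] [ 0.6383 -0.3045  0.3045 -0.6381] [ 0.81 -0.08 -0.08] 1.0032761477341263 [-0.927  0.543 -0.055  1.9    0.044  0.7   -0.327]
d [ 0.4721  0.0047 -0.0205] w [3.000e-04 7.907e-01 3.000e-04]
```

Call:
arm_command(deltas=[{"dx":0.048,"dy":0,"dz":-0.002,"wx":0,"wy":0.16,"wz":0},{"dx":0.096,"dy":0,"dz":-0.004,"wx":0,"wy":0.32,"wz":0},{"dx":0.144,"dy":0,"dz":-0.006,"wx":0,"wy":0.48,"wz":0},{"dx":0.192,"dy":0,"dz":-0.008,"wx":0,"wy":0.64,"wz":0},{"dx":0.24,"dy":0,"dz":-0.01,"wx":0,"wy":0.79,"wz":0}])

```text
clock: 1.1
tool_pos: [0.475, 0.2019, 0.4046]
eef_rot: [0.515, -0.485, 0.485, -0.515]
contact_force: [0.5, 0.5, 0.5]
opening: 0.998
```

Run:
```python
from h import *
st();rel([.612,.014,.38],down(3.4))
```

```text
1.1 [0.475  0.2019 0.4046] [ 0.5148 -0.485   0.4847 -0.5146] [0.46 0.5  0.47] 0.9979198730155546 [-0.554  0.548  0.099  1.9   -0.081  0.697 -0.348]
d [0.1957 0.0245 0.1256] w [ 0.0005  0.0005 -0.0001]
```

Call:
arm_command(deltas=[{"dx":0.039,"dy":0,"dz":0.025,"wx":0,"wy":0,"wz":0},{"dx":0.078,"dy":0,"dz":0.05,"wx":0,"wy":0,"wz":0},{"dx":0.117,"dy":0,"dz":0.075,"wx":0,"wy":0,"wz":0},{"dx":0.156,"dy":0.01,"dz":0.1,"wx":0,"wy":0,"wz":0},{"dx":0.196,"dy":0.025,"dz":0.126,"wx":0,"wy":0,"wz":0}])

```text
clock: 1.6
tool_pos: [0.6137, 0.0146, 0.3799]
eef_rot: [-0.515, 0.483, -0.484, 0.516]
contact_force: [1.0, -0.3, -0.6]
opening: 1.005
```

Run:
```python
from h import *
st();rel([.612,.014,.251],down(3.4))
im,c=snap('wrist','w1'); print(c)
for z in (.104,): print(proj(c,[.612,.014,z]),proj(c,[.608,.079,z]),proj(c,[.616,-.051,z]))
cv2.imwrite('pics/w1.png',cv2.resize(im[:,:,::-1],(800,600)))
```

```text
1.6 [0.6137 0.0146 0.3799] [-0.5154  0.4833 -0.4837  0.5164] [ 0.96 -0.35 -0.57] 1.0048501284108862 [-0.136  0.701  0.067  1.636 -0.061  0.805  0.022]
d [ 0.0006  0.1289 -0.0019] w [-0.0018  0.007  -0.0008]
{'vertical_fov': 61.11494883671684, 'cx': 257.7534312216157, 'cy': 189.8759629804593, 'R': array([[ 9.97934243e-01,  6.42417463e-02,  4.95173676e-04],
       [ 6.15458809e-02, -9.58209898e-01,  2.79366957e-01],
       [ 1.84215015e-02, -2.78759377e-01, -9.60184283e-01]]), 't': array([-0.61282664, -0.0558404 ,  0.35919249])}
(np.float64(256.3633825276565), np.float64(186.78480360378003)) (np.float64(256.5023734407953), np.float64(104.73131476780138)) (np.float64(256.24214302513207), np.float64(258.358721223353))
```

View pics/w1.png

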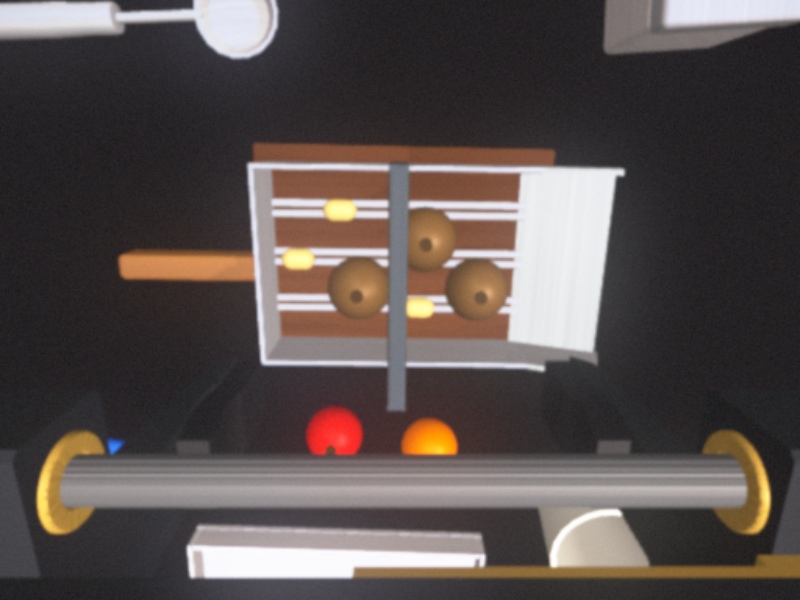

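The wrist view shows the bail from (399,165) to (397,410), within about 2 mm of my estimate. I'll go down onto it.

Call:
arm_command(deltas=[{"dx":0.001,"dy":0.04,"dz":-0.003,"wx":0,"wy":0,"wz":0},{"dx":0.001,"dy":0.08,"dz":-0.003,"wx":0,"wy":0,"wz":0},{"dx":0.001,"dy":0.11,"dz":-0.003,"wx":0,"wy":0,"wz":0},{"dx":0.001,"dy":0.127,"dz":-0.003,"wx":0,"wy":0,"wz":0},{"dx":0.001,"dy":0.129,"dz":-0.003,"wx":0,"wy":0,"wz":0}])

```text
clock: 2.15
tool_pos: [0.6083, 0.0152, 0.248]
eef_rot: [0.517, -0.485, 0.482, -0.514]
contact_force: [-0.6, -0.1, 0.2]
opening: 1.001
```

Call:
arm_command(deltas=[{"dx":0,"dy":0,"dz":0,"wx":0,"wy":0,"wz":0},{"dx":0,"dy":0,"dz":0,"wx":0,"wy":0,"wz":0},{"dx":0,"dy":0,"dz":0,"wx":0,"wy":0,"wz":0},{"dx":0,"dy":0,"dz":0,"wx":0,"wy":0,"wz":0},{"dx":0,"dy":0,"dz":0,"wx":0,"wy":0,"wz":0}], claw=-1, grip_force=50)

```text
clock: 2.65
tool_pos: [0.6099, 0.0149, 0.2514]
eef_rot: [-0.516, 0.483, -0.484, 0.516]
contact_force: [-0.7, 0.0, -0.2]
opening: 0.57
```

Run:
```python
from h import *
st();rel([.612,.014,.251],down(3.4))
im,c=snap('wrist','w2')
```

```text
2.65 [0.6099 0.0149 0.2514] [-0.5155  0.4834 -0.4839  0.5162] [-0.66  0.03 -0.2 ] 0.5695608925476043 [-0.125  0.876  0.045  1.733 -0.069  0.532  0.027]
d [0.0011 0.0004 0.0021] w [-0.0014  0.0065 -0.0001]
```

View pics/w2.png

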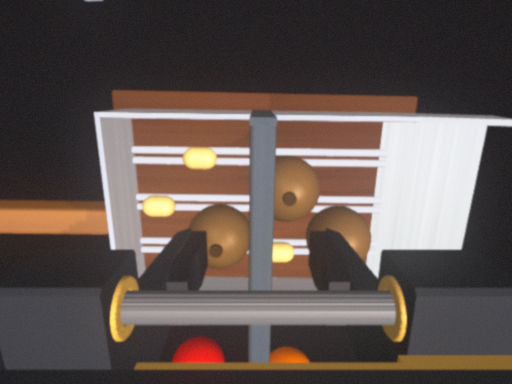

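The fingers are still closing, with the bail centred between them at about (262,230). I'll keep closing.

Call:
arm_command(deltas=[{"dx":0,"dy":0,"dz":0,"wx":0,"wy":0,"wz":0},{"dx":0,"dy":0,"dz":0,"wx":0,"wy":0,"wz":0},{"dx":0,"dy":0,"dz":0,"wx":0,"wy":0,"wz":0},{"dx":0,"dy":0,"dz":0,"wx":0,"wy":0,"wz":0},{"dx":0,"dy":0,"dz":0,"wx":0,"wy":0,"wz":0}])

```text
clock: 3.2
tool_pos: [0.6099, 0.015, 0.2507]
eef_rot: [-0.516, 0.484, -0.484, 0.516]
contact_force: [2.1, -0.0, -0.6]
opening: 0.102
```

Call:
arm_command(deltas=[{"dx":0,"dy":0,"dz":0,"wx":0,"wy":0,"wz":0},{"dx":0,"dy":0,"dz":0,"wx":0,"wy":0,"wz":0},{"dx":0,"dy":0,"dz":0,"wx":0,"wy":0,"wz":0},{"dx":0,"dy":0,"dz":0,"wx":0,"wy":0,"wz":0},{"dx":0,"dy":0,"dz":0,"wx":0,"wy":0,"wz":0}])

```text
clock: 3.7
tool_pos: [0.6098, 0.015, 0.2507]
eef_rot: [-0.516, 0.484, -0.484, 0.516]
contact_force: [0.4, -0.5, -0.2]
opening: 0.109
```

Run:
```python
from h import *
st()
```

```text
3.7 [0.6098 0.015  0.2507] [-0.5158  0.4836 -0.4836  0.516 ] [ 0.37 -0.53 -0.2 ] 0.10873611599749533 [-0.125  0.877  0.045  1.733 -0.069  0.532  0.027]
```

Gripped: 9.6 mm opening on the 10 mm bar. Next I'll lift gently.

Call:
arm_command(deltas=[{"dx":0,"dy":-0.005,"dz":0,"wx":0,"wy":0,"wz":0},{"dx":0,"dy":-0.02,"dz":0,"wx":0,"wy":0,"wz":0},{"dx":0,"dy":-0.04,"dz":0,"wx":0,"wy":0,"wz":0},{"dx":0,"dy":-0.055,"dz":0,"wx":0,"wy":0,"wz":0},{"dx":0,"dy":-0.06,"dz":0,"wx":0,"wy":0,"wz":0}])

```text
clock: 4.2
tool_pos: [0.6101, 0.0148, 0.3132]
eef_rot: [-0.515, 0.483, -0.484, 0.517]
contact_force: [1.5, -0.2, -3.4]
opening: 0.1
```

Run:
```python
from h import *
st();rel([.579,-.333,.31],down(1.5))
im,c=snap('scene','s2');im,c=snap('wrist','w3')
```

```text
4.2 [0.6101 0.0148 0.3132] [-0.515   0.4829 -0.4844  0.5166] [ 1.45 -0.23 -3.42] 0.10002112849596584 [-0.131  0.785  0.056  1.703 -0.065  0.652  0.025]
d [ 0.3451  0.003  -0.0534] w [-0.0039  0.0486 -0.0001]
```

View pics/s2.png

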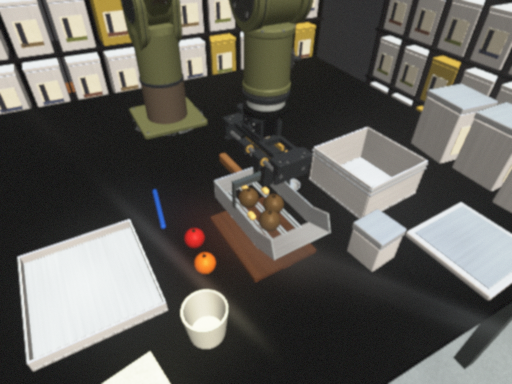

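View pics/w3.png

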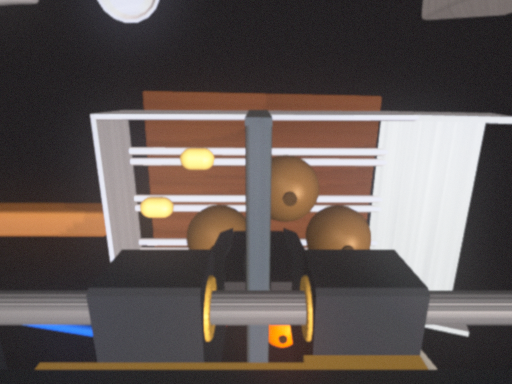

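The sieve is level, with three limes and the roots aboard. I'll carry it gently towards the tray.

Call:
arm_command(deltas=[{"dx":0.004,"dy":0,"dz":-0.001,"wx":0,"wy":0,"wz":0},{"dx":0.012,"dy":0,"dz":-0.004,"wx":0,"wy":0,"wz":0},{"dx":0.022,"dy":0,"dz":-0.008,"wx":0,"wy":0,"wz":0},{"dx":0.036,"dy":0,"dz":-0.012,"wx":0,"wy":0,"wz":0},{"dx":0.052,"dy":0,"dz":-0.016,"wx":0,"wy":0,"wz":0}])

```text
clock: 4.8
tool_pos: [0.5966, -0.0396, 0.3104]
eef_rot: [0.516, -0.484, 0.484, -0.516]
contact_force: [0.6, -0.8, -3.3]
opening: 0.1
```

Call:
arm_command(deltas=[{"dx":0.018,"dy":0,"dz":-0.004,"wx":0,"wy":0,"wz":0},{"dx":0.038,"dy":0,"dz":-0.008,"wx":0,"wy":0,"wz":0},{"dx":0.06,"dy":0,"dz":-0.012,"wx":0,"wy":0,"wz":0},{"dx":0.082,"dy":0,"dz":-0.016,"wx":0,"wy":0,"wz":0},{"dx":0.104,"dy":0,"dz":-0.02,"wx":0,"wy":0,"wz":0}])

```text
clock: 5.3
tool_pos: [0.583, -0.1458, 0.3107]
eef_rot: [0.516, -0.484, 0.484, -0.515]
contact_force: [1.1, 0.7, -2.6]
opening: 0.105
```

Call:
arm_command(deltas=[{"dx":0.022,"dy":0,"dz":-0.003,"wx":0,"wy":0,"wz":0},{"dx":0.044,"dy":0,"dz":-0.006,"wx":0,"wy":0,"wz":0},{"dx":0.066,"dy":0,"dz":-0.009,"wx":0,"wy":0,"wz":0},{"dx":0.086,"dy":0,"dz":-0.012,"wx":0,"wy":0,"wz":0},{"dx":0.106,"dy":0,"dz":-0.014,"wx":0,"wy":0,"wz":0}])

```text
clock: 5.8
tool_pos: [0.5754, -0.2525, 0.3105]
eef_rot: [0.516, -0.484, 0.484, -0.515]
contact_force: [0.6, 0.0, -3.5]
opening: 0.1
```

Call:
arm_command(deltas=[{"dx":0.02,"dy":0,"dz":-0.001,"wx":0,"wy":0,"wz":0},{"dx":0.038,"dy":0,"dz":-0.002,"wx":0,"wy":0,"wz":0},{"dx":0.054,"dy":0,"dz":-0.003,"wx":0,"wy":0,"wz":0},{"dx":0.066,"dy":0,"dz":-0.003,"wx":0,"wy":0,"wz":0},{"dx":0.075,"dy":0,"dz":-0.003,"wx":0,"wy":0,"wz":0}])

```text
clock: 6.3
tool_pos: [0.5783, -0.326, 0.3106]
eef_rot: [0.516, -0.484, 0.484, -0.516]
contact_force: [0.1, 0.0, -2.9]
opening: 0.105
```

Run:
```python
from h import *
st();rel([.579,-.333,.29],down(1.5))
im,c=snap('scene','s3');im,c=snap('top','t3')
```

```text
6.3 [ 0.5783 -0.326   0.3106] [ 0.5157 -0.4838  0.4838 -0.5157] [ 0.11  0.   -2.86] 0.10527141208451338 [ 0.451  0.849 -0.015  1.525  0.016  0.768  0.494]
d [0.007  0.0206 0.0002] w [0.     0.0479 0.    ]
```

View pics/s3.png

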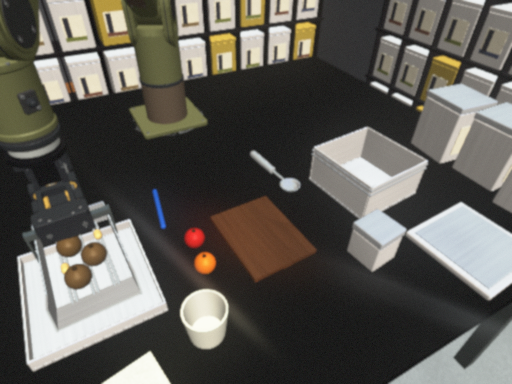

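View pics/t3.png

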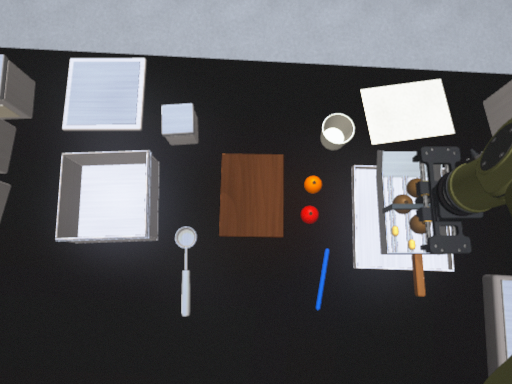

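All the roots and limes are still aboard, and the sieve is centred over the tray. I'll lower it a little and shake along its y.

Call:
arm_command(deltas=[{"dx":0.004,"dy":0.01,"dz":0,"wx":0,"wy":0,"wz":0},{"dx":0.007,"dy":0.02,"dz":0,"wx":0,"wy":0,"wz":0},{"dx":0.007,"dy":0.02,"dz":0,"wx":0,"wy":0,"wz":0},{"dx":0.027,"dy":0.02,"dz":0,"wx":0,"wy":0,"wz":0},{"dx":-0.013,"dy":0.02,"dz":0,"wx":0,"wy":0,"wz":0}])

```text
clock: 6.9
tool_pos: [0.5758, -0.3213, 0.2908]
eef_rot: [0.516, -0.483, 0.49, -0.511]
contact_force: [-0.6, -1.8, -3.3]
opening: 0.102
```

Call:
arm_command(deltas=[{"dx":0.04,"dy":0,"dz":0,"wx":0,"wy":0,"wz":0},{"dx":0,"dy":0,"dz":0,"wx":0,"wy":0,"wz":0},{"dx":0.04,"dy":0,"dz":0,"wx":0,"wy":0,"wz":0},{"dx":0,"dy":0,"dz":0,"wx":0,"wy":0,"wz":0},{"dx":0.02,"dy":0,"dz":0,"wx":0,"wy":0,"wz":0}])

```text
clock: 7.4
tool_pos: [0.5798, -0.3229, 0.2893]
eef_rot: [-0.516, 0.485, -0.478, 0.52]
contact_force: [1.9, 1.7, -3.6]
opening: 0.104
```

Run:
```python
from h import *
st();rel([.579,-.333,.29],down(3.4))
a,c=snap('scene','s4');b,c=snap('wrist','w4')
cv2.imwrite('pics/sw4.png',cv2.resize(np.hstack([a[200:384,0:200],b[:184,:480]])[:,:,::-1],(800,220)) if 0 else cv2.resize(a[200:384,0:200][:,:,::-1],None,fx=3,fy=3,interpolation=2))
```

```text
7.4 [ 0.5798 -0.3229  0.2893] [-0.516   0.4851 -0.4775  0.52  ] [ 1.85  1.7  -3.56] 0.10414682247130523 [ 0.454  0.878 -0.026  1.533  0.017  0.739  0.498]
d [ 0.01   -0.0008 -0.0016] w [ 0.0041  0.0179 -0.0149]
```

View pics/sw4.png

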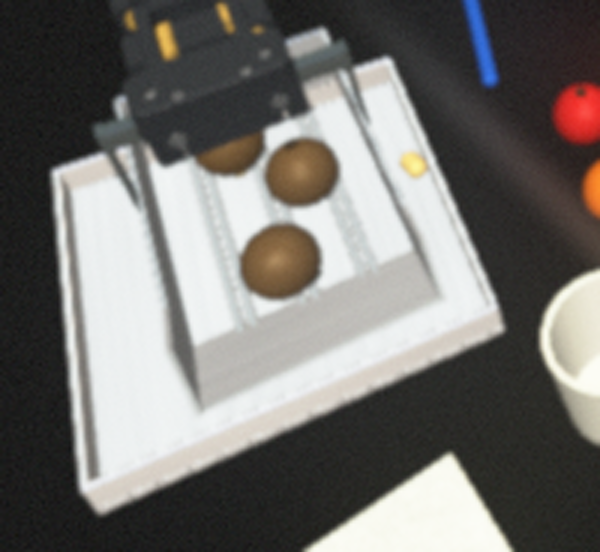

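View pics/w4.png

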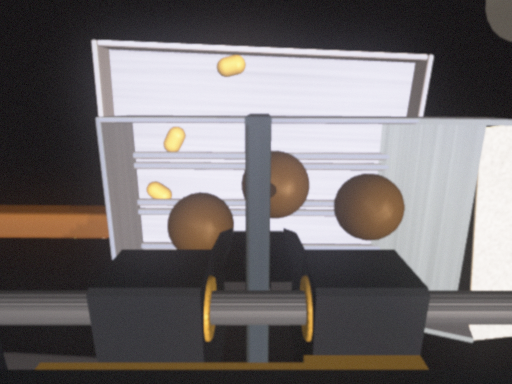

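Call:
arm_command(deltas=[{"dx":0,"dy":0,"dz":0,"wx":0,"wy":0,"wz":0},{"dx":0,"dy":0,"dz":0,"wx":0,"wy":0,"wz":0},{"dx":0,"dy":0,"dz":0,"wx":0,"wy":0,"wz":0},{"dx":0,"dy":0,"dz":0,"wx":0,"wy":0,"wz":0},{"dx":0,"dy":0,"dz":0,"wx":0,"wy":0,"wz":0}])

```text
clock: 8.0
tool_pos: [0.579, -0.3316, 0.2907]
eef_rot: [-0.516, 0.484, -0.484, 0.516]
contact_force: [0.3, -0.3, -3.1]
opening: 0.101
```

Run:
```python
from h import *
st()
b,c=snap('wrist','w5')
for u,v in [(231,65),(175,138),(158,190)]: print(ray(c,u,v,.011),ray(c,u,v,.06))
cv2.imwrite('pics/w5b.png',cv2.resize(b[30:260,80:280][:,:,::-1],None,fx=3,fy=2.6,interpolation=2))
```

```text
8.0 [ 0.579  -0.3316  0.2907] [-0.5158  0.4836 -0.4835  0.516 ] [ 0.34 -0.33 -3.11] 0.10108397385501111 [ 0.46   0.879 -0.018  1.525  0.02   0.738  0.499]
[ 0.55205391 -0.23989836  0.011     ] [ 0.55612846 -0.24372736  0.06      ]
[ 0.5097158  -0.29727455  0.011     ] [ 0.52175212 -0.29031384  0.06      ]
[ 0.49524774 -0.34150577  0.011     ] [ 0.51000481 -0.32622729  0.06      ]
```

View pics/w5b.png

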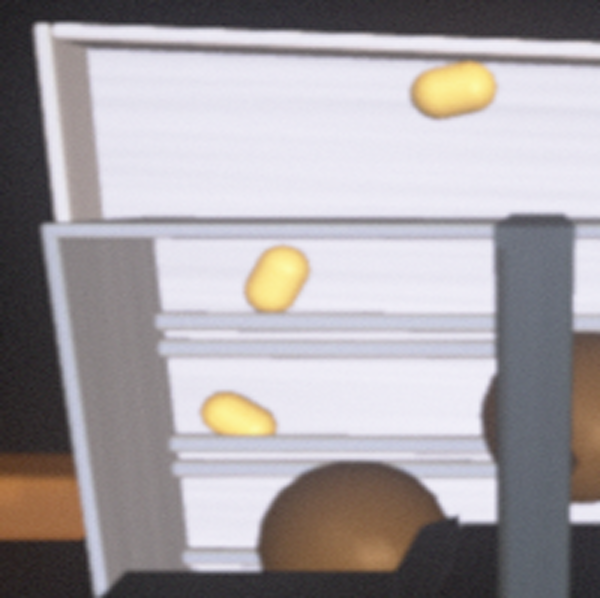

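All three roots show below the wires, lying in the tray (at z=0.011: (0.552,-0.240), (0.510,-0.297), (0.495,-0.342)), and the limes are still in. I'll carry the sieve back.

Call:
arm_command(deltas=[{"dx":-0.004,"dy":-0.004,"dz":0.001,"wx":0,"wy":0,"wz":0},{"dx":-0.012,"dy":-0.012,"dz":0.004,"wx":0,"wy":0,"wz":0},{"dx":-0.022,"dy":-0.018,"dz":0.007,"wx":0,"wy":0,"wz":0},{"dx":-0.036,"dy":-0.022,"dz":0.01,"wx":0,"wy":0,"wz":0},{"dx":-0.052,"dy":-0.022,"dz":0.013,"wx":0,"wy":0,"wz":0}])

```text
clock: 8.55
tool_pos: [0.5892, -0.2776, 0.3138]
eef_rot: [-0.516, 0.483, -0.484, 0.516]
contact_force: [0.5, -0.0, -2.8]
opening: 0.102
```

Call:
arm_command(deltas=[{"dx":-0.018,"dy":0,"dz":0.004,"wx":0,"wy":0,"wz":0},{"dx":-0.038,"dy":0,"dz":0.008,"wx":0,"wy":0,"wz":0},{"dx":-0.06,"dy":0,"dz":0.012,"wx":0,"wy":0,"wz":0},{"dx":-0.082,"dy":0,"dz":0.016,"wx":0,"wy":0,"wz":0},{"dx":-0.104,"dy":0,"dz":0.02,"wx":0,"wy":0,"wz":0}])

```text
clock: 9.05
tool_pos: [0.6019, -0.1713, 0.3124]
eef_rot: [-0.516, 0.484, -0.483, 0.516]
contact_force: [0.7, 0.0, -4.0]
opening: 0.097
```

Call:
arm_command(deltas=[{"dx":-0.022,"dy":0,"dz":0.004,"wx":0,"wy":0,"wz":0},{"dx":-0.044,"dy":0,"dz":0.008,"wx":0,"wy":0,"wz":0},{"dx":-0.066,"dy":0,"dz":0.012,"wx":0,"wy":0,"wz":0},{"dx":-0.086,"dy":0,"dz":0.016,"wx":0,"wy":0,"wz":0},{"dx":-0.106,"dy":0,"dz":0.018,"wx":0,"wy":0,"wz":0}])

```text
clock: 9.55
tool_pos: [0.6129, -0.0642, 0.3125]
eef_rot: [-0.516, 0.483, -0.483, 0.516]
contact_force: [0.0, -0.2, -3.1]
opening: 0.106
```

Call:
arm_command(deltas=[{"dx":-0.02,"dy":0,"dz":0.001,"wx":0,"wy":0,"wz":0},{"dx":-0.038,"dy":0,"dz":0.002,"wx":0,"wy":0,"wz":0},{"dx":-0.054,"dy":0,"dz":0.003,"wx":0,"wy":0,"wz":0},{"dx":-0.066,"dy":0,"dz":0.003,"wx":0,"wy":0,"wz":0},{"dx":-0.075,"dy":0,"dz":0.003,"wx":0,"wy":0,"wz":0}])

```text
clock: 10.05
tool_pos: [0.6109, 0.0096, 0.3126]
eef_rot: [-0.516, 0.483, -0.483, 0.516]
contact_force: [-0.2, 0.3, -2.4]
opening: 0.102
```

Run:
```python
from h import *
st();rel([.613,.015,.252],down(3.4))
im,c=snap('scene','s6')
```

```text
10.05 [0.6109 0.0096 0.3126] [-0.5161  0.4835 -0.4831  0.5162] [-0.22  0.33 -2.44] 0.10233200946045853 [-0.118  0.787  0.048  1.699 -0.057  0.657  0.027]
d [-0.0052  0.0606  0.0025] w [ 0.0004  0.0081 -0.0005]
```

View pics/s6.png

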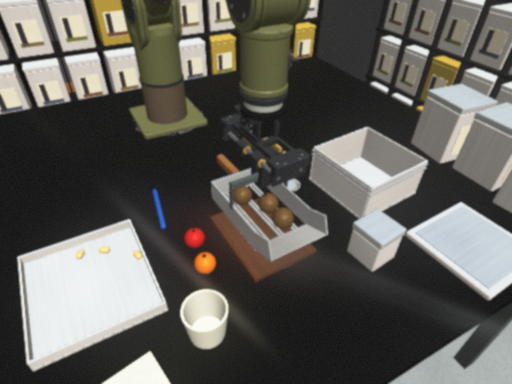

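The roots are in the tray at (80,253), (104,250) and (138,255), and the limes are in the sieve. Next I'll lower it onto the board; in the grasp, the underside was on the board at TCP z 0.2507.

Call:
arm_command(deltas=[{"dx":-0.003,"dy":0.01,"dz":0.001,"wx":0,"wy":0,"wz":0},{"dx":-0.005,"dy":0.028,"dz":0.002,"wx":0,"wy":0,"wz":0},{"dx":-0.005,"dy":0.046,"dz":0.003,"wx":0,"wy":0,"wz":0},{"dx":-0.005,"dy":0.056,"dz":0.003,"wx":0,"wy":0,"wz":0},{"dx":-0.005,"dy":0.061,"dz":0.003,"wx":0,"wy":0,"wz":0}])

```text
clock: 10.6
tool_pos: [0.6136, 0.0118, 0.2508]
eef_rot: [0.516, -0.484, 0.484, -0.515]
contact_force: [-9.1, 0.5, 33.2]
opening: 0.104
```

Call:
arm_command(deltas=[{"dx":0,"dy":0.0005,"dz":0,"wx":0,"wy":0,"wz":0},{"dx":0,"dy":0.0005,"dz":0,"wx":0,"wy":0,"wz":0},{"dx":0,"dy":0.0005,"dz":0,"wx":0,"wy":0,"wz":0},{"dx":0,"dy":0.0005,"dz":0,"wx":0,"wy":0,"wz":0},{"dx":0,"dy":0.0005,"dz":0,"wx":0,"wy":0,"wz":0}])

```text
clock: 11.1
tool_pos: [0.6139, 0.0129, 0.2516]
eef_rot: [-0.516, 0.483, -0.484, 0.516]
contact_force: [-1.2, -0.6, -0.2]
opening: 0.1
```

Run:
```python
from h import *
st();rel([.613,.015,.2507],down(3.4))
```

```text
11.1 [0.6139 0.0129 0.2516] [-0.5157  0.4834 -0.484   0.5159] [-1.18 -0.55 -0.17] 0.09989816351696995 [-0.119  0.88   0.041  1.72  -0.06   0.542  0.023]
d [-0.0022  0.0009 -0.0008] w [-0.0009  0.0063  0.0005]
```

The sieve is seated, with its weight on the board. Releasing.

Call:
arm_command(deltas=[{"dx":0,"dy":0,"dz":0,"wx":0,"wy":0,"wz":0},{"dx":0,"dy":0,"dz":0,"wx":0,"wy":0,"wz":0},{"dx":0,"dy":0,"dz":0,"wx":0,"wy":0,"wz":0},{"dx":0,"dy":0,"dz":0,"wx":0,"wy":0,"wz":0},{"dx":0,"dy":0,"dz":0,"wx":0,"wy":0,"wz":0}], claw=0.3)

```text
clock: 11.6
tool_pos: [0.6139, 0.0133, 0.2512]
eef_rot: [-0.516, 0.484, -0.484, 0.516]
contact_force: [0.3, 0.5, -0.8]
opening: 0.534
```

Call:
arm_command(deltas=[{"dx":0,"dy":-0.02,"dz":0,"wx":0,"wy":0,"wz":0},{"dx":0,"dy":-0.05,"dz":0,"wx":0,"wy":0,"wz":0},{"dx":0,"dy":-0.08,"dz":0,"wx":0,"wy":0,"wz":0},{"dx":0,"dy":-0.1,"dz":0,"wx":0,"wy":0,"wz":0},{"dx":0,"dy":-0.11,"dz":0,"wx":0,"wy":0,"wz":0}])

```text
clock: 12.1
tool_pos: [0.6143, 0.0132, 0.3633]
eef_rot: [-0.515, 0.483, -0.484, 0.517]
contact_force: [0.8, 0.4, -0.3]
opening: 0.651
```

Run:
```python
from h import *
st()
b,c=snap('wrist','w7')
b,c=snap('top','t7')
cv2.imwrite('pics/t7b.png',cv2.resize(b[100:300,180:330][:,:,::-1],None,fx=3,fy=3,interpolation=2))
```

```text
12.1 [0.6143 0.0132 0.3633] [-0.515   0.4829 -0.4844  0.5167] [ 0.76  0.37 -0.32] 0.6509375707084814 [-0.129  0.722  0.058  1.651 -0.055  0.767  0.019]
```

View pics/w7.png

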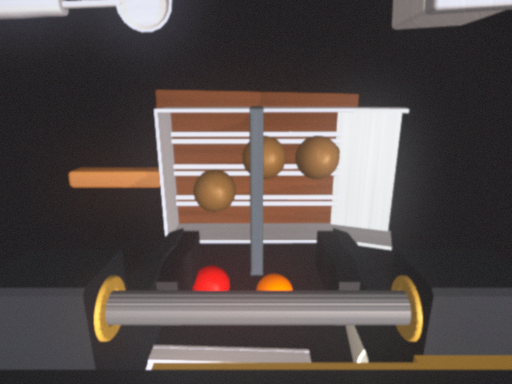

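View pics/t7b.png

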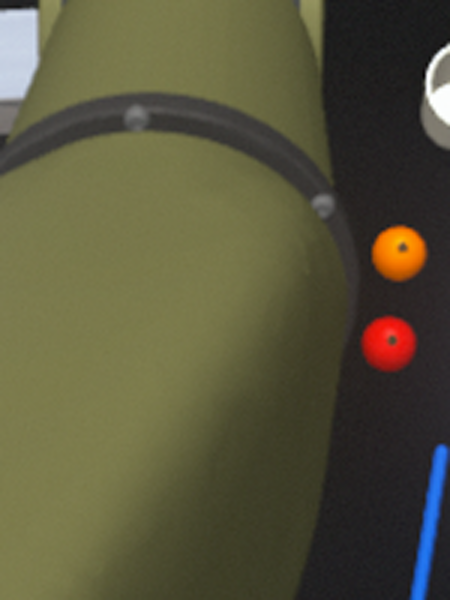

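The sieve is back on the board, released, with three limes in it. Next is the handle: I'll locate it and rotate the gripper 90°.

Run:
```python
from h import *
s=st(); c=r.get_calibration('wrist')
for n,u,v,z in [('hend',70,178,.057),('hfront',160,178,.057),('bailtop',257,108,.111),('bailbot',257,274,.111),('backT',157,110,.057),('brdTL',157,91,.012),('brdTR',358,95,.012)]: print(n,ray(c,u,v,z).round(4))
rel([.502,.006,.34],down(48.4)); rel([.502,.006,.34],down(93.4))
```

```text
12.2 [0.6142 0.0132 0.3623] [-0.5152  0.483  -0.4842  0.5166] [0.12 0.23 0.08] 0.6475847344187075 [-0.129  0.723  0.058  1.652 -0.055  0.766  0.019]
hend [0.4442 0.0017 0.057 ]
hfront [0.5255 0.0069 0.057 ]
bailtop [0.6093 0.076  0.111 ]
bailbot [ 0.6175 -0.0534  0.111 ]
backT [0.5242 0.0668 0.057 ]
brdTL [0.5113 0.0821 0.012 ]
brdTR [0.7073 0.0909 0.012 ]
d [-1.000e-04  2.200e-02 -1.124e-01] w [-0.0032 -0.9934  0.0011]
d [-1.000e-04  2.200e-02 -1.124e-01] w [-0.0027 -1.9934  0.0025]
```

Call:
arm_command(deltas=[{"dx":0,"dy":0,"dz":-0.022,"wx":0,"wy":-0.18,"wz":0},{"dx":0,"dy":0,"dz":-0.045,"wx":0,"wy":-0.36,"wz":0},{"dx":0,"dy":0.01,"dz":-0.068,"wx":0,"wy":-0.54,"wz":0},{"dx":0,"dy":0.02,"dz":-0.09,"wx":0,"wy":-0.72,"wz":0},{"dx":0,"dy":0.022,"dz":-0.112,"wx":0,"wy":-0.9,"wz":0}], claw=1)

```text
clock: 12.7
tool_pos: [0.5002, 0.0059, 0.3372]
eef_rot: [0.653, -0.275, 0.272, -0.652]
contact_force: [-0.4, -0.2, 0.2]
opening: 0.997
```

Call:
arm_command(deltas=[{"dx":0,"dy":0,"dz":0,"wx":0,"wy":-0.18,"wz":0},{"dx":0,"dy":0,"dz":0,"wx":0,"wy":-0.36,"wz":0},{"dx":0,"dy":0,"dz":0,"wx":0,"wy":-0.54,"wz":0},{"dx":0,"dy":0,"dz":0,"wx":0,"wy":-0.72,"wz":0},{"dx":0,"dy":0,"dz":0,"wx":0,"wy":-0.9,"wz":0}])

```text
clock: 13.2
tool_pos: [0.5015, 0.0059, 0.3379]
eef_rot: [-0.706, 0.032, -0.03, 0.707]
contact_force: [-0.1, -0.3, 0.5]
opening: 1.002
```

Call:
arm_command(deltas=[{"dx":0,"dy":0,"dz":0,"wx":0,"wy":-0.18,"wz":0},{"dx":0,"dy":0,"dz":0,"wx":0,"wy":-0.19,"wz":0},{"dx":0,"dy":0,"dz":0,"wx":0,"wy":-0.19,"wz":0},{"dx":0,"dy":0,"dz":0,"wx":0,"wy":-0.19,"wz":0},{"dx":0,"dy":0,"dz":0,"wx":0,"wy":-0.19,"wz":0}])

```text
clock: 13.7
tool_pos: [0.502, 0.006, 0.339]
eef_rot: [0.707, 0.019, -0.02, -0.707]
contact_force: [-0.2, 0.1, -0.7]
opening: 0.997
```

Run:
```python
from h import *
st()
rel([.502,.0055,.193],down(93.4))
b,c=snap('wrist','w8'); print(proj(c,[.502,.0055,.057]))
```

```text
13.7 [0.502 0.006 0.339] [ 0.7069  0.0195 -0.0197 -0.7068] [-0.15  0.14 -0.74] 0.9974472924741505 [ 0.137  0.653 -0.386  1.992  0.433  0.577  1.081]
d [ 0.      0.146  -0.0005] w [ 0.0001 -0.005  -0.0004]
(np.float64(257.83418963617646), np.float64(185.85091066214565))
```

View pics/w8.png

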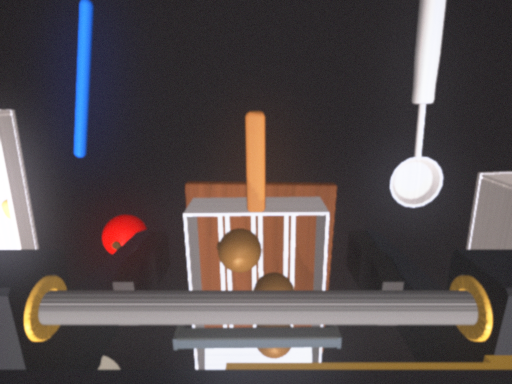

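The handle spans x 248–266 at row 186, centred on the predicted (258,186). Descending.

Call:
arm_command(deltas=[{"dx":0,"dy":0.04,"dz":0,"wx":0,"wy":0,"wz":0},{"dx":0,"dy":0.08,"dz":0,"wx":0,"wy":0,"wz":0},{"dx":0,"dy":0.12,"dz":0,"wx":0,"wy":0,"wz":0},{"dx":0,"dy":0.14,"dz":0,"wx":0,"wy":0,"wz":0},{"dx":0,"dy":0.146,"dz":0,"wx":0,"wy":0,"wz":0}])

```text
clock: 14.25
tool_pos: [0.5014, 0.0063, 0.1912]
eef_rot: [0.707, 0.019, -0.021, -0.707]
contact_force: [-0.2, 0.4, 0.9]
opening: 1.0
```

Call:
arm_command(deltas=[{"dx":0,"dy":0,"dz":0,"wx":0,"wy":0,"wz":0},{"dx":0,"dy":0,"dz":0,"wx":0,"wy":0,"wz":0},{"dx":0,"dy":0,"dz":0,"wx":0,"wy":0,"wz":0},{"dx":0,"dy":0,"dz":0,"wx":0,"wy":0,"wz":0},{"dx":0,"dy":0,"dz":0,"wx":0,"wy":0,"wz":0}], claw=-1, grip_force=60)

```text
clock: 14.75
tool_pos: [0.5023, 0.0059, 0.1939]
eef_rot: [-0.707, -0.02, 0.019, 0.707]
contact_force: [0.5, 0.3, 0.5]
opening: 0.577
```

Call:
arm_command(deltas=[{"dx":0,"dy":0,"dz":0,"wx":0,"wy":0,"wz":0},{"dx":0,"dy":0,"dz":0,"wx":0,"wy":0,"wz":0},{"dx":0,"dy":0,"dz":0,"wx":0,"wy":0,"wz":0},{"dx":0,"dy":0,"dz":0,"wx":0,"wy":0,"wz":0},{"dx":0,"dy":0,"dz":0,"wx":0,"wy":0,"wz":0}])

```text
clock: 15.25
tool_pos: [0.502, 0.0059, 0.1932]
eef_rot: [0.707, 0.02, -0.02, -0.707]
contact_force: [1.1, -0.3, 0.2]
opening: 0.171
```

Call:
arm_command(deltas=[{"dx":0,"dy":0,"dz":0,"wx":0,"wy":0,"wz":0},{"dx":0,"dy":0,"dz":0,"wx":0,"wy":0,"wz":0},{"dx":0,"dy":0,"dz":0,"wx":0,"wy":0,"wz":0},{"dx":0,"dy":0,"dz":0,"wx":0,"wy":0,"wz":0},{"dx":0,"dy":0,"dz":0,"wx":0,"wy":0,"wz":0}])

```text
clock: 15.75
tool_pos: [0.502, 0.0059, 0.1932]
eef_rot: [0.707, 0.02, -0.02, -0.707]
contact_force: [0.1, -1.4, 0.3]
opening: 0.17
```

Run:
```python
from h import *
st()
b,c=snap('scene','s9')
```

```text
15.75 [0.502  0.0059 0.1932] [ 0.7069  0.0199 -0.0201 -0.7068] [ 0.07 -1.44  0.26] 0.16990162901607453 [-0.012  0.908 -0.15   2.067  0.604  0.209  0.928]
```

View pics/s9.png

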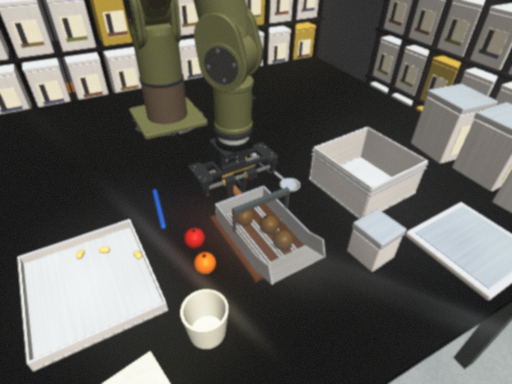

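Call:
arm_command(deltas=[{"dx":0,"dy":-0.004,"dz":0,"wx":0,"wy":0,"wz":0},{"dx":0,"dy":-0.012,"dz":0,"wx":0,"wy":0,"wz":0},{"dx":0,"dy":-0.022,"dz":0,"wx":0,"wy":0,"wz":0},{"dx":0,"dy":-0.03,"dz":0,"wx":0,"wy":0,"wz":0},{"dx":0,"dy":-0.034,"dz":0,"wx":0,"wy":0,"wz":0}])

```text
clock: 16.3
tool_pos: [0.5022, 0.0059, 0.2284]
eef_rot: [-0.707, -0.02, 0.02, 0.707]
contact_force: [-1.1, 0.3, -2.9]
opening: 0.173
```

Run:
```python
from h import *
st()
b,c=snap('scene','s10'); 
cv2.imwrite('pics/s10b.png',cv2.resize(b[130:300,180:360][:,:,::-1],None,fx=3.5,fy=3.5,interpolation=2))
# predicted level mouth
a=np.radians(3.4);o=np.array([.6134,.0113])
for dz in (0,.034):
  for X,Y,Z in [(134,63,63),(134,-63,63),(134,0,23),(-88,63,45),(-88,-63,45),(0,0,99)]:
    p=[o[0]+(X*np.cos(a)-Y*np.sin(a))/1e3,o[1]+(X*np.sin(a)+Y*np.cos(a))/1e3,.012+dz+Z/1e3]
    u=np.array(proj(c,p)); print(dz,(X,Y,Z),u.round(1),((u-[180,130])*3.5).round())
```

```text
16.3 [0.5022 0.0059 0.2284] [-0.7067 -0.0204  0.0195  0.7069] [-1.13  0.26 -2.91] 0.1727633956916054 [ 0.028  0.841 -0.216  2.06   0.577  0.297  0.953]
0 (134, 63, 63) [325.8 241.7] [510. 391.]
0 (134, -63, 63) [270.3 269.2] [316. 487.]
0 (134, 0, 23) [297.1 268.7] [410. 486.]
0 (-88, 63, 45) [262.  185.6] [287. 195.]
0 (-88, -63, 45) [213.4 204. ] [117. 259.]
0 (0, 0, 99) [260.1 198.4] [280. 239.]
0.034 (134, 63, 63) [328.6 229. ] [520. 347.]
0.034 (134, -63, 63) [271.2 256.5] [319. 443.]
0.034 (134, 0, 23) [298.8 257. ] [416. 445.]
0.034 (-88, 63, 45) [262.5 173.9] [289. 154.]
0.034 (-88, -63, 45) [212.5 192. ] [114. 217.]
0.034 (0, 0, 99) [260.6 185. ] [282. 193.]
```

View pics/s10b.png

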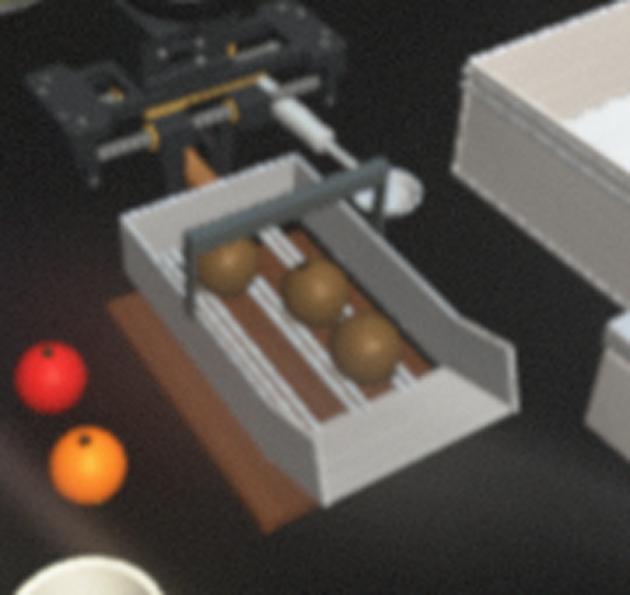

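The sieve is level with no droop: cheek tips at (517,345), as predicted for level. I'll work out the path to the tin.

```bash
cat >> h.py <<'E'
def pose(M,yaw,th,gx=-.112):
    # TCP pose so that mouth point at M, sieve yaw, pitch mouth-down th (deg)
    S=R.from_euler('ZY',[yaw,th],degrees=True)
    T0=R.from_matrix(np.array([[1,0,0],[0,0,1],[0,-1,0]]).T*1.0)
    m=np.array([[1.,0,0],[0,0,1],[0,-1,0]])  # columns: tool x,y,z in sieve frame
    m=np.c_[[1,0,0],[0,0,-1],[0,1,0]]
    tcp=np.array([gx,0,.034+.147])
    return np.array(M)+S.apply(tcp-np.array([.134,0,.023])), S*R.from_matrix(m)
E
python3 - <<'E'
from h import *
s=st()
p,q=pose([.60,.32,.21],6,0);print(p); rel(p,q)
for th in (0,15,30,45,52):
    p,q=pose([.531,.315,.135],6,th); print(th,p,np.hypot(*p[:2]))
E
```

```text
16.35 [0.5023 0.0059 0.2285] [-0.7067 -0.0205  0.0193  0.7069] [-0.03 -0.53 -2.21] 0.16853485692137474 [ 0.028  0.841 -0.216  2.059  0.577  0.297  0.953]
[0.35534761 0.294286   0.368     ]
d [-0.1302 -0.1396  0.2963] w [-0.0003 -0.0616  0.0022]
0 [0.28634761 0.289286   0.293     ] 0.4070397333848711
15 [0.33535333 0.29443671 0.35128577] 0.4462676682852138
30 [0.39769205 0.30098877 0.39483201] 0.4987516462275595
45 [0.46911548 0.30849567 0.42067114] 0.5614614104890702
52 [0.50420059 0.31218327 0.42612516] 0.593023299036137
```

Call:
arm_command(deltas=[{"dx":0,"dy":-0.01,"dz":0,"wx":0,"wy":0,"wz":0},{"dx":0,"dy":-0.03,"dz":0,"wx":0,"wy":0,"wz":0},{"dx":0,"dy":-0.055,"dz":0.002,"wx":0,"wy":0,"wz":0},{"dx":0,"dy":-0.08,"dz":0.006,"wx":0,"wy":0,"wz":0},{"dx":-0.002,"dy":-0.1,"dz":0.012,"wx":0,"wy":0,"wz":0}])

```text
clock: 16.85
tool_pos: [0.4993, 0.0176, 0.3288]
eef_rot: [0.707, 0.02, -0.019, -0.707]
contact_force: [0.8, 0.7, -3.0]
opening: 0.173
```

Call:
arm_command(deltas=[{"dx":-0.003,"dy":-0.015,"dz":0.008,"wx":0,"wy":0,"wz":0},{"dx":-0.008,"dy":-0.027,"dz":0.019,"wx":0,"wy":0,"wz":0},{"dx":-0.014,"dy":-0.035,"dz":0.033,"wx":0,"wy":0,"wz":0},{"dx":-0.021,"dy":-0.039,"dz":0.05,"wx":0,"wy":0,"wz":0},{"dx":-0.029,"dy":-0.04,"dz":0.068,"wx":0,"wy":0,"wz":0}])

```text
clock: 17.35
tool_pos: [0.4657, 0.0852, 0.3676]
eef_rot: [-0.707, -0.02, 0.02, 0.707]
contact_force: [-0.5, 0.4, -3.9]
opening: 0.173
```

Call:
arm_command(deltas=[{"dx":-0.009,"dy":0,"dz":0.018,"wx":0,"wy":-0.01,"wz":0},{"dx":-0.019,"dy":0,"dz":0.038,"wx":0,"wy":-0.02,"wz":0},{"dx":-0.029,"dy":0,"dz":0.058,"wx":0,"wy":-0.03,"wz":0},{"dx":-0.039,"dy":0,"dz":0.078,"wx":0,"wy":-0.04,"wz":0},{"dx":-0.049,"dy":0,"dz":0.098,"wx":0,"wy":-0.05,"wz":0}])

```text
clock: 17.85
tool_pos: [0.4107, 0.1805, 0.3671]
eef_rot: [0.706, 0.034, -0.035, -0.706]
contact_force: [-0.0, -0.3, -3.6]
opening: 0.169
```

Run:
```python
from h import *
s=st()
p,q=pose([.60,.32,.21],6,0); rel(p,q)
```

```text
17.85 [0.4107 0.1805 0.3671] [ 0.7063  0.034  -0.0348 -0.7062] [-0.04 -0.29 -3.56] 0.1685635973048542 [-0.257  0.551 -0.396  2.112  0.396  0.549  0.726]
d [-0.044  -0.0009  0.1186] w [ 0.     -0.0093 -0.0015]
```

Call:
arm_command(deltas=[{"dx":-0.009,"dy":0,"dz":0.02,"wx":0,"wy":0,"wz":0},{"dx":-0.018,"dy":0,"dz":0.04,"wx":0,"wy":0,"wz":0},{"dx":-0.026,"dy":0,"dz":0.06,"wx":0,"wy":0,"wz":0},{"dx":-0.034,"dy":0,"dz":0.078,"wx":0,"wy":0,"wz":0},{"dx":-0.039,"dy":0,"dz":0.094,"wx":0,"wy":0,"wz":0}])

```text
clock: 18.35
tool_pos: [0.3624, 0.2704, 0.3671]
eef_rot: [0.706, 0.034, -0.035, -0.706]
contact_force: [0.5, 0.3, -2.5]
opening: 0.173
```

Call:
arm_command(deltas=[{"dx":-0.003,"dy":0,"dz":0.012,"wx":0,"wy":-0.01,"wz":0},{"dx":-0.004,"dy":0,"dz":0.02,"wx":0,"wy":-0.01,"wz":0},{"dx":-0.004,"dy":0,"dz":0.024,"wx":0,"wy":-0.01,"wz":0},{"dx":-0.004,"dy":0,"dz":0.024,"wx":0,"wy":-0.01,"wz":0},{"dx":-0.004,"dy":0,"dz":0.024,"wx":0,"wy":-0.01,"wz":0}])

```text
clock: 18.85
tool_pos: [0.3583, 0.2918, 0.3671]
eef_rot: [0.706, 0.036, -0.036, -0.706]
contact_force: [-0.7, 0.1, -3.7]
opening: 0.174
```

Run:
```python
from h import *
s=st()
b,c=snap('scene','s11');print(proj(c,[.6,.32,.21]))
b,c=snap('top','t11');print(proj(c,[.6,.32,.21]))
for M,th in (([.58,.318,.19],10),([.56,.316,.17],20),([.55,.316,.15],30),([.535,.315,.135],40)):
  p,q=pose(M,6,th); print(th); rel(p,q)
```

```text
18.85 [0.3583 0.2918 0.3671] [ 0.7065  0.0362 -0.0363 -0.7059] [-0.73  0.15 -3.66] 0.17364922468596297 [-0.541  0.562 -0.372  2.077  0.371  0.566  0.496]
(np.float64(383.490404204523), np.float64(117.3510034287102))
(np.float64(86.08895840716991), np.float64(171.18950678200332))
10
d [ 0.0084 -0.0212  0.003 ] w [ 0.0007 -0.0031  0.222 ]
20
d [ 0.026  -0.0355  0.0031] w [ 4.000e-04 -3.100e-03  4.442e-01]
30
d [ 0.0591 -0.0427  0.0042] w [ 1.000e-04 -3.200e-03  6.664e-01]
40
d [ 0.0913 -0.0471  0.0049] w [-2.000e-04 -3.200e-03  8.887e-01]
```

View pics/s11.png

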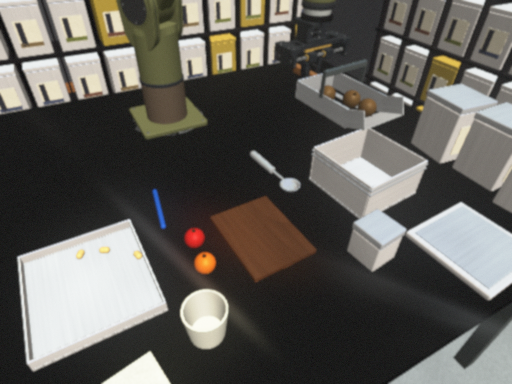

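View pics/t11.png

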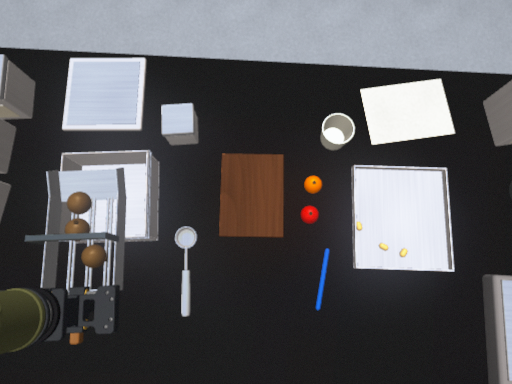

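Run:
```python
from h import *
a=cv2.imread('pics/s11.png')[115:225,300:440]; b=cv2.imread('pics/t7.png')[140:255,45:170]
cv2.imwrite('pics/tinS.png',cv2.resize(a,None,fx=5,fy=5,interpolation=2)); cv2.imwrite('pics/tinT.png',cv2.resize(cv2.imread('pics/top0.png')[140:255,45:170],None,fx=5,fy=5,interpolation=2))
```

```text
(no output)
```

View pics/tinS.png

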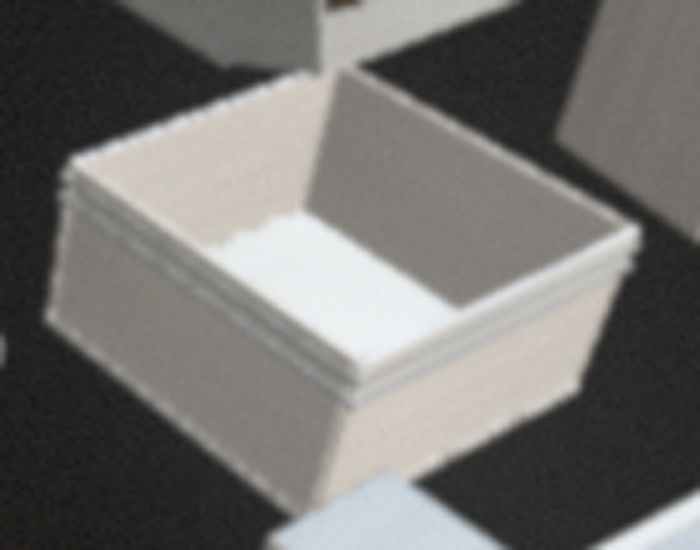

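View pics/tinT.png

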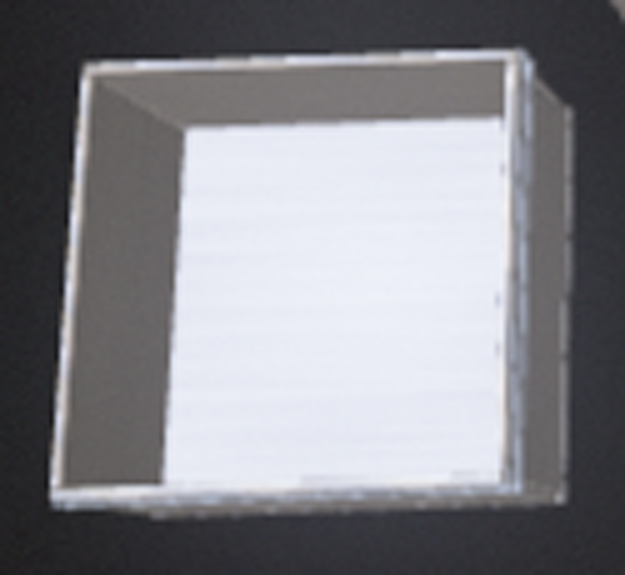

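Run:
```python
from h import *
c=r.get_calibration('top')
P=[ray(c,45+(u-2)/5,140+(v-2)/5,.1) for u,v in [(86,66),(518,54),(515,491),(55,496)]]
print(np.round(P,4),np.mean(P,0))
c=r.get_calibration('scene')
P=[ray(c,300+(u-2)/5,115+(v-2)/5,.1) for u,v in [(72,160),(335,68),(638,230),(360,365)]]
print(np.round(P,4),np.mean(P,0))
```

```text
[[0.664  0.432  0.1   ]
 [0.6805 0.2436 0.1   ]
 [0.4909 0.2222 0.1   ]
 [0.4775 0.4138 0.1   ]] [0.57822195 0.32790108 0.1       ]
[[0.4921 0.2311 0.1   ]
 [0.4812 0.4106 0.1   ]
 [0.663  0.4345 0.1   ]
 [0.6801 0.2463 0.1   ]] [0.57911447 0.33063021 0.1       ]
```

The refined tin centre from both cameras is (0.579, 0.329), yaw 6°, so I'll shift the mouth target accordingly.

Run:
```python
from h import *
s=st()
for M,th in (([.586,.328,.19],10),([.566,.326,.17],20),([.552,.325,.15],30),([.54,.325,.137],38),([.537,.325,.135],45)):
  p,q=pose(M,6,th); print(th); rel(p,q)
```

```text
18.95 [0.3583 0.2917 0.3671] [ 0.7064  0.0361 -0.0362 -0.7059] [ 1.27  0.03 -2.65] 0.17048124653310728 [-0.541  0.562 -0.372  2.077  0.371  0.566  0.496]
10
d [ 0.0154 -0.0212  0.0123] w [ 0.0007 -0.0031  0.222 ]
20
d [ 0.033  -0.0355  0.0125] w [ 4.000e-04 -3.100e-03  4.442e-01]
30
d [ 0.062  -0.0427  0.013 ] w [ 1.000e-04 -3.200e-03  6.664e-01]
38
d [ 0.0876 -0.0459  0.0143] w [-1.000e-04 -3.200e-03  8.442e-01]
45
d [ 0.1189 -0.0536  0.0147] w [-3.000e-04 -3.200e-03  9.998e-01]
```

Call:
arm_command(deltas=[{"dx":0.003,"dy":-0.004,"dz":0.004,"wx":0,"wy":0,"wz":0.04},{"dx":0.009,"dy":-0.012,"dz":0.009,"wx":0,"wy":0,"wz":0.12},{"dx":0.016,"dy":-0.021,"dz":0.012,"wx":0,"wy":0,"wz":0.22},{"dx":0.024,"dy":-0.028,"dz":0.013,"wx":0,"wy":0,"wz":0.33},{"dx":0.033,"dy":-0.035,"dz":0.013,"wx":0,"wy":0,"wz":0.44}])

```text
clock: 19.45
tool_pos: [0.3901, 0.3083, 0.4027]
eef_rot: [0.702, -0.087, -0.158, -0.689]
contact_force: [-0.2, 0.1, -3.7]
opening: 0.175
```

Run:
```python
from h import *
s=st()
for M,th in (([.552,.325,.15],30),([.54,.325,.137],38),([.537,.325,.135],45)):
  p,q=pose(M,6,th); print(th); rel(p,q)
b,c=snap('scene','s12'); cv2.imwrite('pics/s12b.png',cv2.resize(b[20:220,260:460][:,:,::-1],None,fx=3,fy=3,interpolation=2))
u=np.array(proj(c,[.566,.326,.17]));print((u-[260,20])*3)
```

```text
19.45 [0.3901 0.3083 0.4027] [ 0.7016 -0.0866 -0.1584 -0.6893] [-0.16  0.05 -3.7 ] 0.17477162852076167 [-0.359  0.644 -0.566  1.812  0.103  1.026  0.737]
30
d [ 0.0246 -0.0165 -0.0003] w [-0.0014 -0.0015  0.2227]
38
d [ 0.0475 -0.0282  0.001 ] w [-0.0015 -0.0015  0.4005]
45
d [ 0.0744 -0.0461  0.0014] w [-0.0016 -0.0014  0.556 ]
[331.37539318 318.5008348 ]
```

View pics/s12b.png

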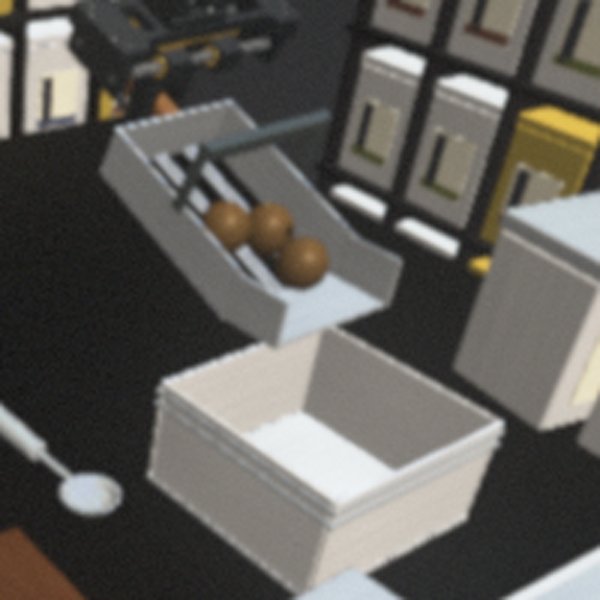

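Tilted 20°, with the limes at the lip inside and the mouth at (330,325) as predicted. I'll continue to about 38° and then 46°.

Call:
arm_command(deltas=[{"dx":0.012,"dy":-0.008,"dz":0,"wx":0,"wy":0,"wz":0.11},{"dx":0.025,"dy":-0.016,"dz":0,"wx":0,"wy":0,"wz":0.22},{"dx":0.036,"dy":-0.022,"dz":0.001,"wx":0,"wy":0,"wz":0.31},{"dx":0.047,"dy":-0.028,"dz":0.001,"wx":0,"wy":0,"wz":0.4},{"dx":0.047,"dy":-0.028,"dz":0.001,"wx":0,"wy":0,"wz":0.4}])

```text
clock: 20.0
tool_pos: [0.4448, 0.3145, 0.4113]
eef_rot: [0.68, -0.195, -0.261, -0.657]
contact_force: [1.0, -0.8, -2.3]
opening: 0.17
```

Run:
```python
from h import *
s=st()
for M,th in (([.537,.325,.135],45),([.537,.325,.135],50)):
  p,q=pose(M,6,th); print(th); rel(p,q)
b,c=snap('scene','s13'); cv2.imwrite('pics/s13b.png',cv2.resize(b[20:220,260:460][:,:,::-1],None,fx=3,fy=3,interpolation=2))
```

```text
20.0 [0.4448 0.3145 0.4113] [ 0.6802 -0.1948 -0.2611 -0.6566] [ 0.97 -0.77 -2.31] 0.17007926095228665 [-0.295  0.782 -0.599  1.559 -0.023  1.406  0.826]
45
d [ 0.0184 -0.0261  0.0009] w [-0.0031 -0.006   0.1628]
50
d [ 0.0356 -0.0449  0.001 ] w [-0.0033 -0.0059  0.2739]
```

View pics/s13b.png

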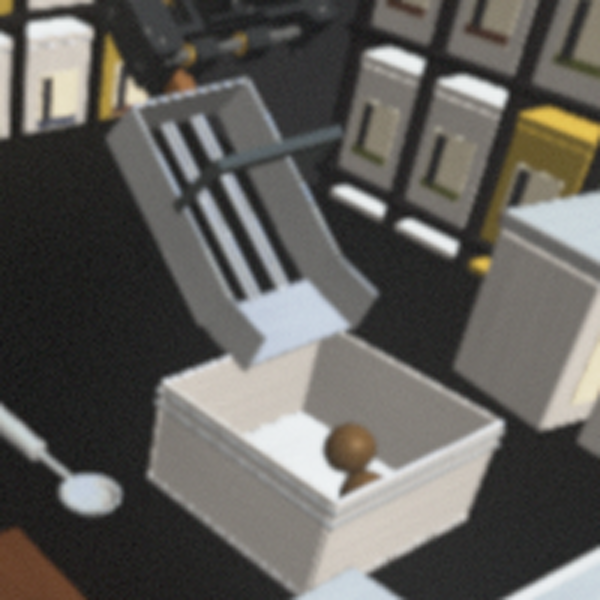

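The sieve is empty, with at least two limes visible in the tin. I'll check for the third.

Call:
arm_command(deltas=[{"dx":0.01,"dy":-0.015,"dz":0,"wx":0,"wy":0,"wz":0.1},{"dx":0.01,"dy":-0.015,"dz":0,"wx":0,"wy":0,"wz":0.1},{"dx":0.01,"dy":-0.015,"dz":0,"wx":0,"wy":0,"wz":0.1},{"dx":0.01,"dy":-0.015,"dz":0,"wx":0,"wy":0,"wz":0.1},{"dx":0.01,"dy":-0.015,"dz":0,"wx":0,"wy":0,"wz":0.1}])

```text
clock: 20.55
tool_pos: [0.4589, 0.3172, 0.4186]
eef_rot: [0.672, -0.22, -0.289, -0.645]
contact_force: [0.3, 0.1, -2.7]
opening: 0.176
```

Run:
```python
from h import *
s=st()
b,c=snap('top','t14'); cv2.imwrite('pics/t14b.png',cv2.resize(b[100:300,20:220][:,:,::-1],None,fx=3,fy=3,interpolation=2))
# level above tin, then board
p,q=pose([.60,.32,.23],6,0); rel(p,q)
S=np.radians(3.4); print('board',.614-.112*np.cos(S),.0137-.112*np.sin(S))
```

```text
20.55 [0.4589 0.3172 0.4186] [ 0.6721 -0.2199 -0.289  -0.6453] [ 0.3   0.1  -2.65] 0.17568148065003353 [-0.288  0.814 -0.604  1.485 -0.053  1.517  0.834]
d [-0.0575  0.0936 -0.012 ] w [ 1.000e-04 -0.000e+00 -9.388e-01]
board 0.5021971392725383 0.007057686159492298
```

View pics/t14b.png

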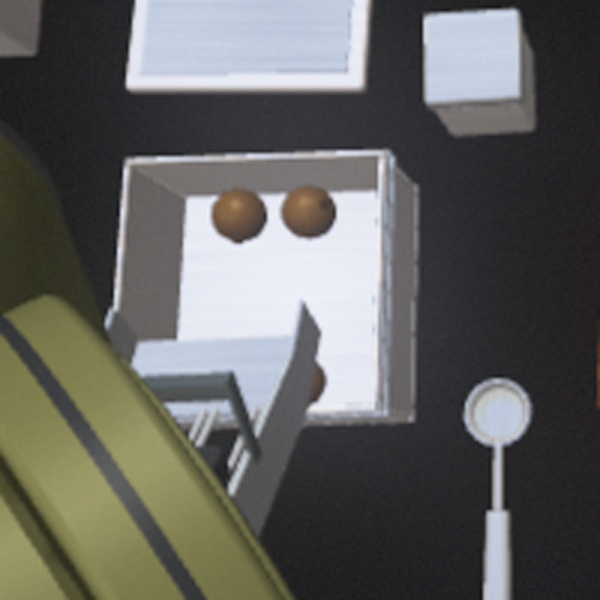

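All three limes are in the tin, at (238,214), (308,211) and (315,383) in the crop. I'll level the sieve and return to the board.

Call:
arm_command(deltas=[{"dx":-0.012,"dy":0.01,"dz":-0.002,"wx":0,"wy":0,"wz":-0.18},{"dx":-0.024,"dy":0.025,"dz":-0.004,"wx":0,"wy":0,"wz":-0.36},{"dx":-0.036,"dy":0.045,"dz":-0.006,"wx":0,"wy":0,"wz":-0.55},{"dx":-0.046,"dy":0.068,"dz":-0.009,"wx":0,"wy":0,"wz":-0.74},{"dx":-0.057,"dy":0.09,"dz":-0.012,"wx":0,"wy":0,"wz":-0.93}])

```text
clock: 21.1
tool_pos: [0.3575, 0.2939, 0.3904]
eef_rot: [-0.705, -0.036, 0.038, 0.707]
contact_force: [0.7, -0.5, -3.0]
opening: 0.173
```

Run:
```python
from h import *
s=st()
rel([.502,.007,.37],down(93.4))
```

```text
21.1 [0.3575 0.2939 0.3904] [-0.7053 -0.0355  0.0379  0.707 ] [ 0.74 -0.55 -3.  ] 0.1732066865818138 [-0.511  0.528 -0.418  2.047  0.345  0.634  0.515]
d [ 0.114   0.0192 -0.3004] w [-0.0033  0.0566 -0.0042]
```

Call:
arm_command(deltas=[{"dx":0.006,"dy":0,"dz":-0.015,"wx":0,"wy":0.01,"wz":0},{"dx":0.017,"dy":0,"dz":-0.045,"wx":0,"wy":0.02,"wz":0},{"dx":0.029,"dy":0,"dz":-0.08,"wx":0,"wy":0.03,"wz":0},{"dx":0.042,"dy":0,"dz":-0.115,"wx":0,"wy":0.04,"wz":0},{"dx":0.057,"dy":0,"dz":-0.15,"wx":0,"wy":0.05,"wz":0}])

```text
clock: 21.6
tool_pos: [0.4306, 0.1502, 0.3899]
eef_rot: [0.707, 0.02, -0.026, -0.706]
contact_force: [-0.1, 0.9, -3.7]
opening: 0.173
```

Call:
arm_command(deltas=[{"dx":0.014,"dy":0.004,"dz":-0.035,"wx":0,"wy":0,"wz":0},{"dx":0.027,"dy":0.008,"dz":-0.07,"wx":0,"wy":0,"wz":0},{"dx":0.038,"dy":0.012,"dz":-0.1,"wx":0,"wy":0,"wz":0},{"dx":0.046,"dy":0.016,"dz":-0.125,"wx":0,"wy":0,"wz":0},{"dx":0.052,"dy":0.019,"dz":-0.14,"wx":0,"wy":0,"wz":0}])

```text
clock: 22.1
tool_pos: [0.4917, 0.0127, 0.3701]
eef_rot: [0.707, 0.019, -0.025, -0.706]
contact_force: [-0.2, 0.3, -3.3]
opening: 0.177
```

Run:
```python
from h import *
s=st()
rel([.502,.007,.193],down(93.4))
b,c=snap('scene','s15')
```

```text
22.1 [0.4917 0.0127 0.3701] [ 0.7073  0.0186 -0.0251 -0.7062] [-0.24  0.27 -3.35] 0.17651560655160126 [ 0.153  0.598 -0.43   1.986  0.398  0.65   1.098]
d [ 0.0115  0.177  -0.0061] w [ 0.0016  0.0031 -0.0116]
```

View pics/s15.png

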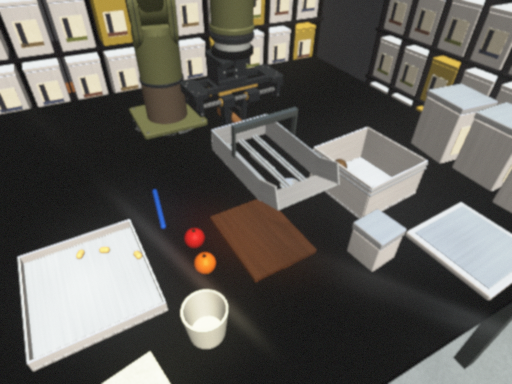

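Call:
arm_command(deltas=[{"dx":0.004,"dy":0.02,"dz":-0.002,"wx":0,"wy":0,"wz":-0.01},{"dx":0.008,"dy":0.055,"dz":-0.004,"wx":0,"wy":0,"wz":-0.01},{"dx":0.011,"dy":0.095,"dz":-0.006,"wx":0,"wy":0,"wz":-0.01},{"dx":0.011,"dy":0.13,"dz":-0.006,"wx":0,"wy":0,"wz":-0.01},{"dx":0.011,"dy":0.15,"dz":-0.006,"wx":0,"wy":0,"wz":-0.01}])

```text
clock: 22.65
tool_pos: [0.5011, 0.0112, 0.2182]
eef_rot: [-0.706, -0.022, 0.025, 0.707]
contact_force: [-0.7, -0.7, -1.9]
opening: 0.173
```

Run:
```python
from h import *
s=st()
rel([.502,.007,.193],down(93.4))
b,c=snap('scene','s16')
cv2.imwrite('pics/s16b.png',cv2.resize(b[130:300,180:360][:,:,::-1],None,fx=3.5,fy=3.5,interpolation=2))
p0=np.array(s['tool_pos']); z=p0[2]-.147-.034
a=np.radians(3.4);o=p0[:2]+.112*np.array([np.cos(a),np.sin(a)])
for X,Y,Z in [(134,63,63),(134,-63,63),(-88,63,45),(-88,-63,45)]:
    p=[o[0]+(X*np.cos(a)-Y*np.sin(a))/1e3,o[1]+(X*np.sin(a)+Y*np.cos(a))/1e3,z+Z/1e3]
    u=np.array(proj(c,p)); print((X,Y,Z),((u-[180,130])*3.5).round())
```

```text
22.65 [0.5011 0.0112 0.2182] [-0.7064 -0.0225  0.0247  0.707 ] [-0.68 -0.74 -1.95] 0.1731216794129487 [ 0.01   0.861 -0.204  2.063  0.592  0.277  0.939]
d [ 0.0007  0.0252 -0.0043] w [-0.0012  0.0094 -0.0039]
(134, 63, 63) [527. 354.]
(134, -63, 63) [329. 449.]
(-88, 63, 45) [297. 161.]
(-88, -63, 45) [124. 224.]
```

View pics/s16b.png

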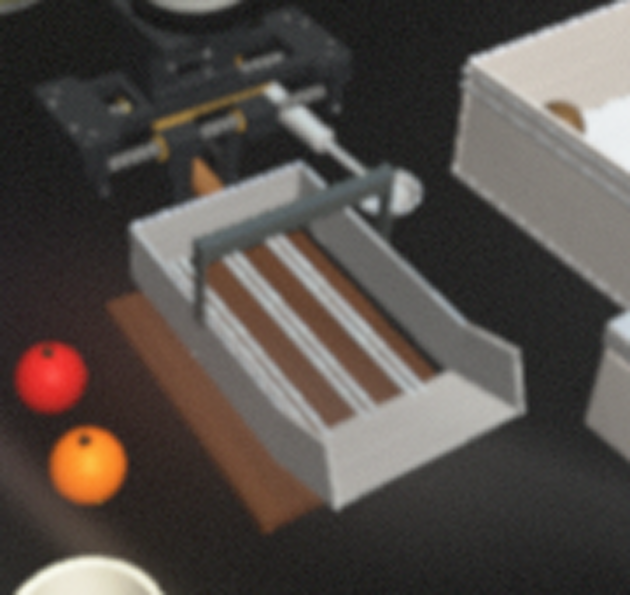

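The sieve is still level in the grip. I'll set it down slowly.

Call:
arm_command(deltas=[{"dx":0,"dy":0.008,"dz":-0.002,"wx":0,"wy":0,"wz":0},{"dx":0,"dy":0.015,"dz":-0.004,"wx":0,"wy":0,"wz":0},{"dx":0,"dy":0.02,"dz":-0.004,"wx":0,"wy":0,"wz":0},{"dx":0,"dy":0.023,"dz":-0.004,"wx":0,"wy":0,"wz":0},{"dx":0,"dy":0.0245,"dz":-0.004,"wx":0,"wy":0,"wz":0}])

```text
clock: 23.2
tool_pos: [0.5025, 0.0056, 0.196]
eef_rot: [0.707, 0.023, -0.022, -0.707]
contact_force: [-0.2, 0.3, -1.4]
opening: 0.175
```

Call:
arm_command(deltas=[{"dx":0,"dy":0,"dz":0,"wx":0,"wy":0,"wz":0},{"dx":0,"dy":0,"dz":0,"wx":0,"wy":0,"wz":0},{"dx":0,"dy":0,"dz":0,"wx":0,"wy":0,"wz":0},{"dx":0,"dy":0,"dz":0,"wx":0,"wy":0,"wz":0},{"dx":0,"dy":0,"dz":0,"wx":0,"wy":0,"wz":0}])

```text
clock: 23.7
tool_pos: [0.5024, 0.0056, 0.1959]
eef_rot: [0.707, 0.023, -0.023, -0.707]
contact_force: [0.6, 0.3, -1.9]
opening: 0.169
```

Run:
```python
from h import *
s=st(); rel([.502,.007,.193],down(93.4))
```

```text
23.7 [0.5024 0.0056 0.1959] [ 0.7068  0.023  -0.0226 -0.7067] [ 0.63  0.27 -1.91] 0.1691142950906027 [-0.006  0.903 -0.16   2.065  0.614  0.218  0.927]
d [-0.0003  0.0029  0.0015] w [0.0002 0.0065 0.0006]
```

Partly in contact now, so I'll go 2.5 mm lower.

Call:
arm_command(deltas=[{"dx":0,"dy":0.001,"dz":0,"wx":0,"wy":0,"wz":0},{"dx":0,"dy":0.002,"dz":0,"wx":0,"wy":0,"wz":0},{"dx":0,"dy":0.0025,"dz":0,"wx":0,"wy":0,"wz":0},{"dx":0,"dy":0.0025,"dz":0,"wx":0,"wy":0,"wz":0},{"dx":0,"dy":0.0025,"dz":0,"wx":0,"wy":0,"wz":0}])

```text
clock: 24.2
tool_pos: [0.5022, 0.0055, 0.1932]
eef_rot: [0.707, 0.023, -0.023, -0.707]
contact_force: [-0.2, 0.2, -0.9]
opening: 0.176
```

Call:
arm_command(deltas=[{"dx":0,"dy":0,"dz":0,"wx":0,"wy":0,"wz":0},{"dx":0,"dy":0,"dz":0,"wx":0,"wy":0,"wz":0},{"dx":0,"dy":0,"dz":0,"wx":0,"wy":0,"wz":0},{"dx":0,"dy":0,"dz":0,"wx":0,"wy":0,"wz":0},{"dx":0,"dy":0,"dz":0,"wx":0,"wy":0,"wz":0}], claw=0)

```text
clock: 24.7
tool_pos: [0.5024, 0.0055, 0.1933]
eef_rot: [0.707, 0.023, -0.023, -0.707]
contact_force: [1.0, -0.1, 0.1]
opening: 0.498
```

Call:
arm_command(deltas=[{"dx":0,"dy":-0.02,"dz":0,"wx":0,"wy":0,"wz":0},{"dx":0,"dy":-0.05,"dz":0,"wx":0,"wy":0,"wz":0},{"dx":0,"dy":-0.09,"dz":0,"wx":0,"wy":0,"wz":0},{"dx":0,"dy":-0.13,"dz":0,"wx":0,"wy":0,"wz":0},{"dx":-0.02,"dy":-0.16,"dz":0,"wx":0,"wy":0,"wz":0}])

```text
clock: 25.2
tool_pos: [0.4842, 0.0046, 0.3557]
eef_rot: [-0.706, -0.025, 0.02, 0.707]
contact_force: [-0.2, -0.5, 1.1]
opening: 0.497
```

Run:
```python
from h import *
s=st()
b,c=snap('scene','s17'); b,c=snap('wrist','w17')
for n,u,v,z in []: pass
```

```text
25.2 [0.4842 0.0046 0.3557] [-0.7063 -0.0246  0.0205  0.7072] [-0.15 -0.52  1.1 ] 0.49665568194199106 [ 0.168  0.611 -0.429  2.028  0.445  0.586  1.067]
```

View pics/s17.png

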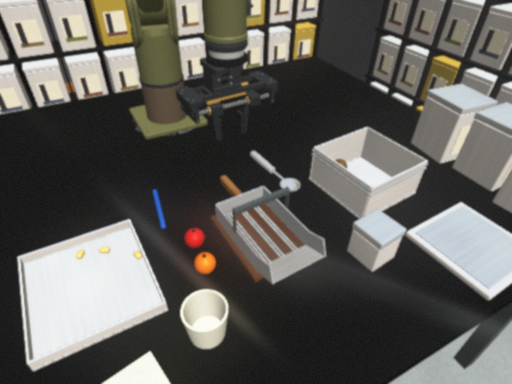

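View pics/w17.png

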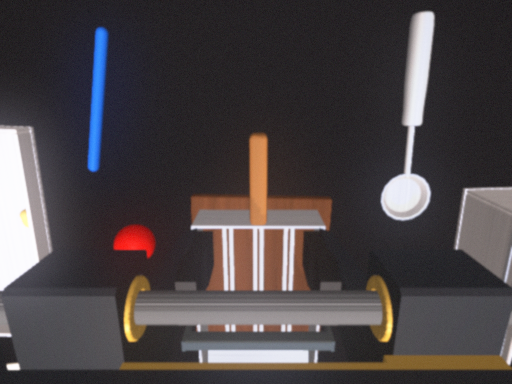

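Run:
```python
from h import *
b,c=snap('top','t18')
```

```text
(no output)
```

View pics/t18.png

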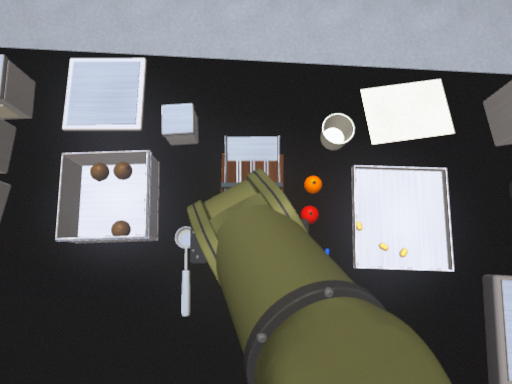

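All three limes are at rest in the tin, the three roots are in the tray, the sieve is upright on the board, and the bystanders haven't moved. Handing in.

Run:
```python
from h import *
print(r.finish_job()); st()
```

```text
the job is handed in; nothing more can be done
None
the job is handed in; nothing more can be done
```

The job is done and handed in at about 25 s of the 72 s allowed; `finish_job` gave no verdict.

I lifted the sieve by its bail, shook the three root bits into the tray, and put it back on the board with the limes still in it. I then picked it up by the tail handle, tipped the limes into the tin at about 38–42°, and set the empty sieve upright on the middle of the board.

**Last checks**
- **Limes and roots:** the pictures show three limes at rest in the tin and three root bits in the tray.
- **Sieve:** it is upright on the board, within about 5 mm of the centre by the gripper's position at release, with the gripper clear of it.
- **Bystanders:** the spoon, pen, cup and small closed tin look unmoved.

**What disagreed**
- **Tin position:** my first estimate was about 9 mm off in y. A second measurement from both fixed cameras corrected it before I tipped the limes.
- **Force peak:** the first set-down read about 33 N at the wrist for a moment, below the 120 N limit. The second stayed at about 2 N or less.

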